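Set up a portable balance over the hidden bearer of a bench duct cover

ROBOT

A 6-joint arm with a two-finger parallel gripper is mounted at the origin on the work surface. World frame = base frame: x ahead of the robot, y to its left, z up, the work surface at z = 0. Lengths are in m, angles in rad, forces in N, time in s.
With the tool pointing down it reaches from about 0.25 to 0.775 m from the base axis. Payload 4 kg.
Tool frame: the origin (TCP) lies at the centre of the arm's flange, where the gripper is bolted on; the fingertips stand ahead of it and the grasp point (between the pads) lies 180 mm ahead of it (robot.tcp_to_tips is the z of the fingertips in the tool frame, in m); z points along the fingers, y is the direction in which the jaws open and shut (so a half turn about z gives the same grasp; the last joint's range is limited). The gripper opens to 94 mm and grips with 3 to 60 N. Pads are 16 mm wide; open, the fingers measure 119 mm over their backs; the gripper's body (75 mm by 177 mm) begins 78 mm behind the grasp point.
Start: joints at [-1.266, 0.087, 1.371, -0, 1.684, -0.103], TCP at [0.218, -0.505, 0.405] pointing down, gripper open.
Joint ranges: [-3.1, 3.1], [-0.76, 2.03], [0.27, 2.55], [-1.08, 4.22], [0.17, 2.65], [-2.57, 2.57]. Speed limits (rad/s): [2.79, 2.79, 3.14, 3.14, 3.14, 3.14].

INTERFACE

Orientations are given as [roll, pitch, yaw] about the fixed x, y, z axes, in that order (R = Rz(yaw) Ry(pitch) Rx(roll)).
In Python, from bench import robot gives the robot as it stands.
- The arm moves only by the tool move_arm, never from a script. Its argument "increments" is a list that holds one entry, the list of rows, each a list of 7 numbers: the opening, from 0 (shut) to 1 (fully open), then the shift along the tool's x, y, z as a fraction of full scale, then the turn, a rotation vector about the tool's x, y, z as a fraction of full scale. In form: [[[jaw, dx, dy, dz, rx, ry, rz], ...]]. A call has 1 to 8 rows; each row is the pose to reach, as a shift and turn from the pose commanded when the call began, along the tool's axes at that moment; what a row does not reach only later rows make up. Full scale, the value 1, is 0.1 m for a shift and pi/2 rad for a turn. A row lasts 1/12 s, in which the tool goes at most 41.7 mm and 7.16 degrees, less where a joint would pass 70% of its speed; a pose out of reach is approached as far as the arm can. A call with a number of a shift or a turn outside -1 to 1 is refused whole. A call with a gripper value outside its range is refused whole. The fingers move at their own pace and stop on an object; the grip force is fixed at half the most. Time passes only in rows, so rows that repeat a pose let the fingers close. It gives the time, the measured TCP pose, the force and the opening at its end, in the units of the state.
- robot.get_obs(): the state, without advancing time (a new reading comes with each control period).
- robot.snapshot(name): name is "scene" or "side" or "wrist"; returns (picture, depth): 400x640x3 uint8, red, green, blue; 400x640 float32, m along the optical axis (not along the pixel's ray), 0 where there is no reading.
- robot.camera_params(name): a dict with "mtx" (3x3 intrinsics, pixels), "R" (3x3) and "t" (3): a world point X has camera coordinates R X + t. Camera axes: x right, y down, z forward; pixel columns grow to the right and rows downward; lengths in m; the calibration is good to about 2 mm. A picture is of the moment at which its call begins: read the wrist's pose just before it. camera_params takes no time and is no camera call; for the wrist camera it gives the pose at the moment of the call.
- robot.close_job(): hands the job in, once; it reports no verdict.
The state is a dict: "time": time; "joint_positions": joint angles; "qvel": joint speeds; "joint_torque": joint torques, N m; "tool_pos": TCP position; "ee_rot": TCP orientation; "wrist_force": force on the tool from outside, world axes, zero at the start; "wrist_torque": the same for the moment, N m; "width": finger opening in m.
Only numpy, scipy, OpenCV 4.12 (cv2) and the standard library are available. Lean on these libraries where they do the work, as an engineer would, in place of code of your own. Each camera call takes 0.05 s, during which the arm holds its last target.

TASK

The portable balance is to stand on the wooden cover of the bench's service duct, over the hidden cross-bearer so that the cover stays level under it. First put the sample jar from the cover into the steel tray, then press gently along the cover with the closed fingertips, feel where it stops giving, and press once more firmly right there to make sure. On that spot pile all the marble slabs squarely, edges flush and their long sides across the cover, centre the balance lengthwise on the pile, and stand the check weight on the middle of its pan; leave the other things on the bench alone.

Things in the scene. Friction and masses are not known exactly. Their poses are not given: they have to be found in the camera images.
- cover: beech-laminate cover of the service duct, 160 mm (its x, away from the robot) by 380 mm (its y, to the left), 10 mm thick, top face 45 mm above the bench, flush with a 12 mm aluminium surround. Origin: centre of its top face, z up. One rigid board floating on soft foam tape; one hidden round steel bearer runs along x just under it, somewhere within 100 mm of its middle along y
- cover_left (a point): middle of the cover's left end (190 mm along y). How the cover feels: hard right over the bearer; elsewhere it tips about the bearer and sinks under the finger by about force x (distance along y)^2 / K, K = 12 to 18 N m (5 N at 100 mm: 3 to 4 mm; never over 25 mm). Anything standing on it off the bearer tips it a little too. It does not tip about y
- slab_a: one of up to four identical loose marble slabs 100 x 60 x 12 mm, 0.19 kg (two to four are present, the rest are absent and read None). Origin at the centre of its underside; x along its 100 mm length, y along its 60 mm width, z up
- slab_b: one of up to four identical loose marble slabs 100 x 60 x 12 mm, 0.19 kg (two to four are present, the rest are absent and read None). Origin at the centre of its underside; x along its 100 mm length, y along its 60 mm width, z up
- slab_c: one of up to four identical loose marble slabs 100 x 60 x 12 mm, 0.19 kg (two to four are present, the rest are absent and read None). Origin at the centre of its underside; x along its 100 mm length, y along its 60 mm width, z up
- slab_d: one of up to four identical loose marble slabs 100 x 60 x 12 mm, 0.19 kg (two to four are present, the rest are absent and read None). Origin at the centre of its underside; x along its 100 mm length, y along its 60 mm width, z up
- balance: small portable balance: white case 110 x 62 x 16 mm with a round steel pan 54 mm across whose top is 22 mm above the underside, dark display at the other end, 0.25 to 0.34 kg. Origin at the centre of the case's underside; x along its 110 mm length towards the pan end, z up
- balance_pan (a point): centre of the top face of the balance's pan, 22 mm along x from the middle of the case
- weight: steel check weight: cylinder 38 mm across and 20 mm high with a knob 16 mm across on top (knob from 23 to 33 mm), 0.2 kg, standing. Origin at the centre of its underside, z up
- jar: squat clear sample jar with a white lid, 52 mm across, 44 mm high, about 0.12 kg, standing on the cover at the start. Origin at the centre of its underside, z up
- tray_in (a point): centre of the inner floor (4 mm above the bench) of the open steel tray on the robot's left: 120 mm (x) by 110 mm (y) outside, walls 4 mm thick and 22 mm high; it is fixed
- stock_jar: bystander: taller jar with an orange lid, 60 mm across, 75 mm high; origin under its centre
- burner: bystander: small aluminium spirit burner, 72 mm across, 82 mm high; origin under its centre
- dish: bystander: closed glass petri dish, 64 mm across, 15 mm high; origin under its centre
- scissors: bystander: steel scissors lying flat, about 165 mm long, 8 mm high; origin near the rivet, x towards the tips
- beaker: bystander: empty glass beaker, 70 mm across, 85 mm high; origin under its centre
- notebook: bystander: blue notebook 148 x 210 x 12 mm lying flat; origin under its centre
- forceps: bystander: steel forceps lying flat, about 120 mm long, 7 mm high; origin at mid-length
Things that resemble listed ones, but are neither listed nor needed, are in the scene too. Leave any pink look-alike of the weight alone.

How it is judged:
By the outcome, as a careful person would: the job done as asked, in the order asked, and still so for the second after the job is handed in, with the robot touching nothing.
Of slab_a, slab_b, slab_c, slab_d only 2 to 4 are there at a start; the rules pass over those that are not, and their reading is None.
At some moment in a run one of weight, balance, jar may be knocked a few centimetres aside while the robot is not near it.
Once in a run the grip may slacken for a moment while it holds something.
It also fails if it takes over 208 s, if anything falls off the work surface, if the arm or the gripper's body presses on something with over 40 N, if the wrist force passes 120 N, or if a joint passes its speed limit or range.

## Working session

There is one attempt and no reset: what is moved stays moved. The work goes in short steps, Python scripts to look and compute and a tool call to move; the robot and the scene stay as the last step left them, time stands still between calls to the robot, and variables do not carry over. Pictures are saved under pics/ and viewed, and the job is handed in when it is done.

Besides the shell and the picture viewer there is one more tool, called after "Emit:" as name([rows], argument=value, ...), one row to a line, values as JSON. move_arm: Moves the arm, as the interface text tells. Its arguments: {"type":"object","properties":{"increments":{"type":"array","items":{"type":"array","items":{"type":"array","items":{"type":"number","minimum":-1,"maximum":1}}}}},"required":["increments"]}

```bash
ls; mkdir -p pics; python3 - <<'E'
from bench import robot
import cv2,numpy as np
print(robot.get_obs())
for n in("scene","side","wrist"):
    p=robot.camera_params(n);print(n,p)
    im,d=robot.snapshot(n);np.savez('pics/%s0.npz'%n,im=im,d=d,**p)
    cv2.imwrite('pics/%s0.png'%n,im[:,:,::-1])
E
```

```text
pics
{'time': 0.0, 'joint_positions': array([-1.26612776e+00,  8.79207738e-02,  1.37218175e+00, -5.54568330e-05,
        1.68361389e+00, -1.03105532e-01]), 'qvel': array([ 6.62293353e-06, -9.15004158e-04, -8.42223787e-04, -1.21043425e-03,
       -2.70368348e-04, -2.19892685e-03]), 'joint_torque': array([ 4.47097264e-04, -3.40178490e+01, -3.02432585e+01,  7.18663540e-02,
        3.29918484e-02, -1.96883484e-04]), 'tool_pos': array([ 0.21806359, -0.50480308,  0.40355923]), 'ee_rot': array([-3.1394745e+00, -1.6375865e-04,  4.0776774e-01]), 'wrist_force': array([-0.02258801,  0.30450796,  0.74216917]), 'wrist_torque': array([0.0230538 , 0.00586159, 0.00991306]), 'width': 0.09435502033233996}
scene {'mtx': array([[430.02772664,   0.        , 317.70406485],
       [  0.        , 430.02772664, 193.87758513],
       [  0.        ,   0.        ,   1.        ]]), 'R': array([[-0.68839073,  0.72514946,  0.01662719],
       [ 0.39690402,  0.39577337, -0.82814892],
       [-0.60711234, -0.56349065, -0.56026145]]), 't': array([ 0.32242132, -0.17202548,  1.83464547])}
side {'mtx': array([[453.27454773,   0.        , 321.56860167],
       [  0.        , 453.27454773, 194.10023685],
       [  0.        ,   0.        ,   1.        ]]), 'R': array([[-0.82771622, -0.56073402, -0.02152253],
       [-0.30879661,  0.48717822, -0.81688557],
       [ 0.46854084, -0.66950335, -0.57639808]]), 't': array([0.47283495, 0.20039575, 1.12935343])}
wrist {'mtx': array([[347.16457951,   0.        , 326.56849278],
       [  0.        , 347.16457951, 196.06719257],
       [  0.        ,   0.        ,   1.        ]]), 'R': array([[ 0.3974811 , -0.91760728, -0.00237869],
       [-0.87971868, -0.38180352,  0.2834098 ],
       [-0.26096709, -0.11055746, -0.95899595]]), 't': array([-0.54832868, -0.02935088,  0.39308681])}
```

View pics/scene0.png

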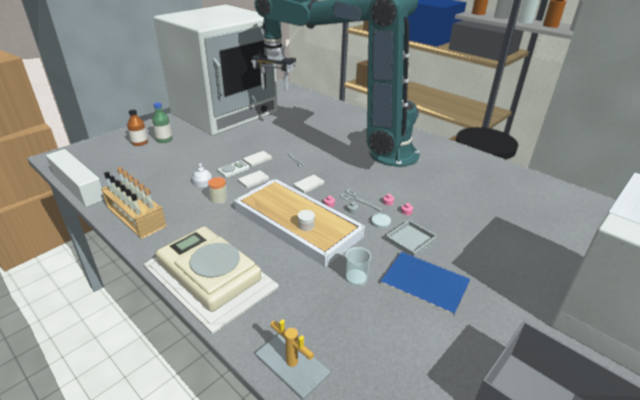

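View pics/side0.png

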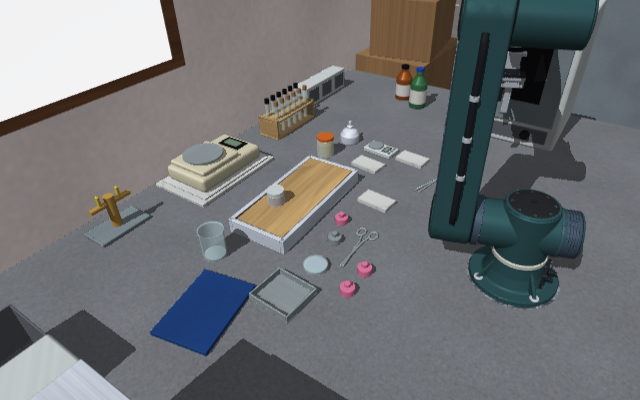

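View pics/wrist0.png

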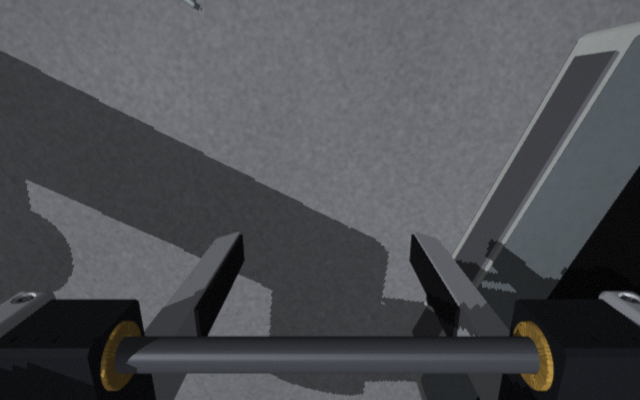

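```bash
cat > h.py <<'E'
import cv2,numpy as np
def load(n):
    z=np.load('pics/%s.npz'%n);return z['im'],z['d'],dict(mtx=z['mtx'],R=z['R'],t=z['t'])
def snap(n,tag):
    from bench import robot
    p=robot.camera_params(n);im,d=robot.snapshot(n)
    np.savez('pics/%s.npz'%tag,im=im,d=d,**p);cv2.imwrite('pics/%s.png'%tag,im[:,:,::-1]);return im,d,p
def ray(p,u,v,z):
    c=-p['R'].T@p['t'];d=p['R'].T@np.linalg.solve(p['mtx'],[u,v,1.]);return c+d*(z-c[2])/d[2]
def proj(p,X):
    c=p['mtx']@(p['R']@np.asarray(X,float)+p['t']);return c[:2]/c[2]
def cloud(p,d):
    v,u=np.mgrid[:400,:640];r=np.stack([u,v,np.ones_like(u)],-1)@np.linalg.inv(p['mtx']).T
    return (r*d[...,None]-p['t'])@p['R']
def crop(im,x0,y0,x1,y1,f,tag):
    cv2.imwrite('pics/%s.png'%tag,cv2.resize(im[y0:y1,x0:x1,::-1],None,fx=f,fy=f,interpolation=cv2.INTER_CUBIC))
E
python3 - <<'E'
from h import *
im,d,p=load('scene0');crop(im,180,140,440,290,3,'c_scene0')
im2,d2,p2=load('side0');crop(im2,220,110,440,310,3,'c_side0')
P=cloud(p,d)
for n,(u,v) in dict(jar=(306,214),s1=(258,158),bal=(233,167),s2=(255,179),s3=(309,184),w=(352,206),tray=(410,237),dish=(381,220),stock=(218,184),burn=(201,172),beak=(357,265)).items(): print(n,P[v,u].round(3))
E
```

```text
jar [0.65  0.121 0.087]
s1 [ 0.445 -0.359  0.012]
bal [ 0.573 -0.356  0.023]
s2 [ 0.56  -0.24   0.014]
s3 [ 0.441 -0.071  0.014]
w [0.445 0.139 0.022]
tray [0.427 0.365 0.006]
dish [0.43  0.252 0.014]
stock [ 0.728 -0.228  0.073]
burn [ 0.705 -0.371  0.05 ]
beak [0.707 0.37  0.077]
```

View pics/c_scene0.png

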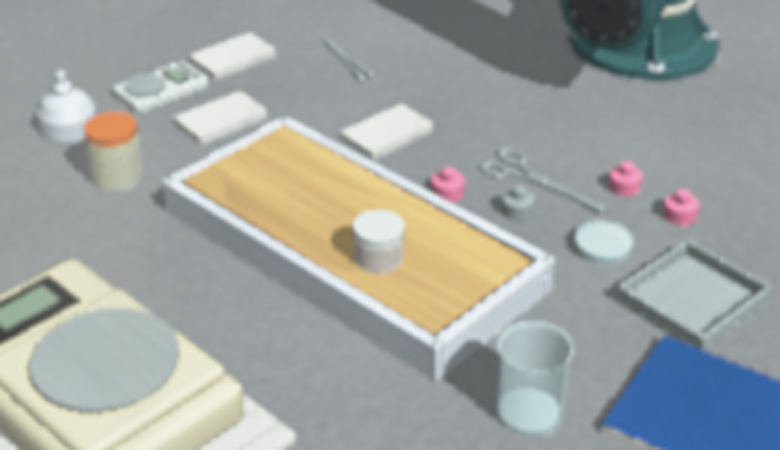

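View pics/c_side0.png

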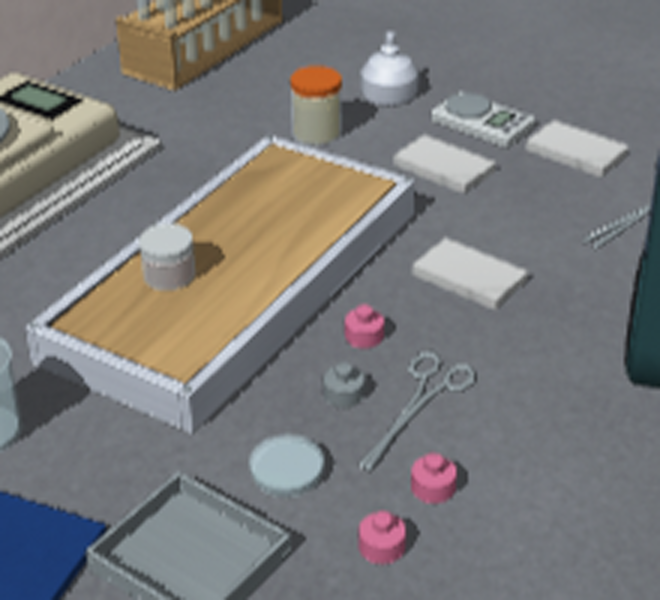

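```bash
python3 - <<'E'
from h import *
from bench import robot
print(robot.tcp_to_tips)
for n in('scene0','side0'):
    im,d,p=load(n);P=cloud(p,d)
    z=P[...,2];hsv=cv2.cvtColor(im,cv2.COLOR_RGB2HSV)
    print(n)
    # white slabs : colour mask
    inb=(P[...,0]>.2)&(P[...,0]<.85)&(P[...,1]>-.6)&(P[...,1]<.55)&(d>0)
    def comps(mask,zp,name,amin=40):
        m=cv2.morphologyEx((mask&inb).astype(np.uint8),cv2.MORPH_OPEN,np.ones((2,2)))
        k,l,s,c=cv2.connectedComponentsWithStats(m)
        for i in range(1,k):
            if s[i,4]<amin: continue
            cn=max(cv2.findContours((l==i).astype(np.uint8),0,2)[0],key=len)[:,0,:]
            w=np.array([ray(p,u,v,zp)[:2] for u,v in cn],np.float32)*1000
            r=cv2.minAreaRect(w);print(' ',name,s[i],np.round(r[0],1),np.round(r[1],1),round(r[2],1),'z',np.median(z[l==i]).round(4))
    comps((hsv[...,1]<40)&(hsv[...,2]>170)&(z<.03)&(z>.006),.012,'white')
    comps((z>.04)&(z<.05),.045,'z45',300)
    comps((hsv[...,0]>8)&(hsv[...,0]<25)&(hsv[...,1]>80)&(z<.06)&(z>.03),.045,'wood',300)
    comps((hsv[...,1]<40)&(z>.08)&(z<.096),.089,'jarlid')
    comps((hsv[...,1]<40)&(z>.018)&(z<.035),.02,'z20',15)
E
```

```text
0.1992
scene0
  white [245 152  27  13 200] [ 446.1 -357.5] [ 70.3 102.8] 87.9 z 0.0115
  white [219 161  31  16 255] [ 565.6 -357.7] [ 77.2 110.8] 83.1 z 0.0156
  white [239 172  31  15 249] [ 558.6 -245.8] [ 68.6 101.7] 83.7 z 0.0113
  white [295 176  30  16 258] [432.9 -74.7] [ 67.6 102.7] 84.9 z 0.0109
  white [197 180  13   7  67] [ 713.9 -356.5] [42.  44.4] 49.3 z 0.0184
  white [215 195  13   9  72] [ 725.9 -221.3] [37.6 48.6] 70.0 z 0.012
  white [373 214  19  14 199] [424.8 253.7] [69.  60.7] 70.7 z 0.0141
  white [326 231  39  35 184] [612.8 255.6] [201.   17.4] 1.7 z 0.0128
  white [348 276  21   9 113] [694.  371.3] [28.9 58.1] 48.8 z 0.0137
  z45 [ 236  180  129   78 3734] [628.2  59.7] [193.8 411.7] 1.8 z 0.0436
  wood [ 244  184  114   68 2972] [627.8  61.1] [155.  372.5] 1.7 z 0.043
  jarlid [299 211  16  12 148] [659.7 132.6] [55.5 46. ] 44.8 z 0.0856
  z20 [222 165  14   8  82] [ 589.4 -363.5] [54.2 49.9] 52.5 z 0.0214
  z20 [193 177  20   8  77] [ 710.8 -357.8] [43.5 69.4] 58.2 z 0.0245
  z20 [211 194  17   7  67] [ 731.9 -228.1] [34.9 55.8] 52.4 z 0.0214
  z20 [35
[... 1047 characters left out ...]
6 z 0.0815
  z20 [341 136  19   7  72] [ 688.5 -358.7] [69.2 44. ] 24.7 z 0.0216
  z20 [370 142  14   9  84] [ 580.2 -368.8] [53.5 50.4] 61.1 z 0.0204
  z20 [318 149  13   6  52] [ 718.8 -228.3] [50.8 30.5] 12.1 z 0.0225
  z20 [230 176 129  75 571] [544.6  82.6] [451.7 181.7] 66.7 z 0.0216
  z20 [329 232  13  10  83] [436.4 137.9] [30.3 38.3] 58.4 z 0.0199
  z20 [203 249  24  10 105] [662.  363.5] [59.7 30.8] 46.4 z 0.0228
  z20 [257 269  25  21  69] [485.2 354.4] [84.2  7.6] 86.6 z 0.0164
  z20 [284 271  20  12  48] [440.4 317.1] [ 6.9 61.9] 86.4 z 0.0202
  z20 [273 283  45  36 145] [388.  372.9] [113.2  45.2] 82.3 z 0.0186
  z20 [250 294  22  15  57] [457.6 421.6] [ 6.2 68.8] 85.9 z 0.0204
```

Emit:
move_arm([
  [[1,1,-0.65,0,0,0,0.24],[1,1,-0.65,0,0,0,0.24],[1,1,-0.65,0,0,0,0.24],[1,1,-0.65,0,0,0,0.24]],
])

```text
time: 0.48
tool_pos: [0.2864, -0.4016, 0.4048]
ee_rot: [-3.139, -0.002, 0.032]
wrist_force: [-0.3, -0.1, 0.1]
width: 0.0944
```

Emit:
move_arm([
  [[1,1,-1,0,0,0,0],[1,1,-1,0,0,0,0],[1,1,-1,0,0,0,0],[1,1,-1,0,0,0,0],[1,1,-1,0,0,0,0]],
])

```text
time: 0.9
tool_pos: [0.3828, -0.3003, 0.4045]
ee_rot: [-3.141, -0.001, 0.037]
wrist_force: [-0.1, -0.1, -0.2]
width: 0.0938
```

```bash
python3 - <<'E'
from h import *
snap('wrist','w1')
E
```

```text
(no output)
```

View pics/w1.png

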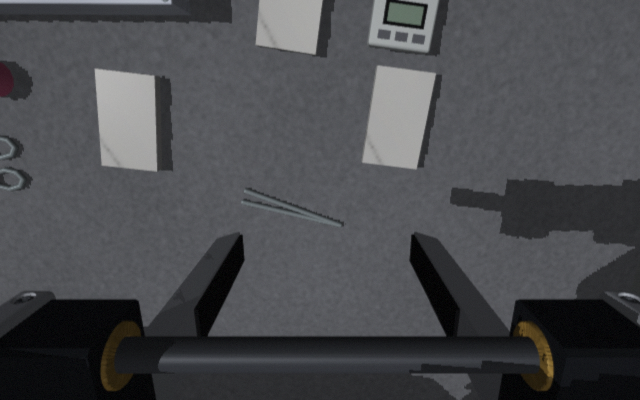

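```bash
cat >> h.py <<'E'
def rects(im,p,mask,zp,amin=300,show=True):
    m=cv2.morphologyEx(mask.astype(np.uint8),cv2.MORPH_OPEN,np.ones((3,3)))
    k,l,s,c=cv2.connectedComponentsWithStats(m);out=[]
    for i in range(1,k):
        if s[i,4]<amin: continue
        cn=max(cv2.findContours((l==i).astype(np.uint8),0,2)[0],key=len)[:,0,:]
        w=np.array([ray(p,u,v,zp)[:2] for u,v in cn],np.float32)*1000
        r=cv2.minAreaRect(w);out.append((s[i],r))
        if show: print(' px',c[i].round(0),s[i],'ctr',np.round(r[0],1),'sz',np.round(r[1],1),'ang',round(r[2],1))
    return out
E
python3 - <<'E'
from h import *
im,d,p=load('w1');hsv=cv2.cvtColor(im,cv2.COLOR_RGB2HSV)
rects(im,p,(hsv[...,2]>140)&(hsv[...,1]<40),.012,1000)
print(cloud(p,d)[118,[130,400]])
E
```

```text
px [289.  24.] [ 256    0   66   54 3020] ctr [ 531.3 -255.6] sz [59.4 48.1] ang 83.7
 px [401.  27.] [ 369    0   69   51 1384] ctr [ 536.  -366.8] sz [60.1 45.4] ang 85.2
 px [398. 116.] [ 363   66   72  103 5498] ctr [ 443.3 -370.9] sz [59.7 99.4] ang 84.9
 px [126. 119.] [  95   69   62  102 5442] ctr [429.9 -86.1] sz [59.6 99.7] ang 85.9
[[ 0.43383318 -0.09100794  0.01344962]
 [ 0.44453305 -0.37348718  0.01320993]]
```

Emit:
move_arm([
  [[1,0.6,-1,0,0,0,0],[1,0.6,-1,0,0,0,0],[1,0.6,-1,0,0,0,0]],
])

```text
time: 1.2
tool_pos: [0.4378, -0.2009, 0.4044]
ee_rot: [3.142, 0.0, 0.028]
wrist_force: [1.5, -0.8, 0.4]
width: 0.0941
```

Emit:
move_arm([
  [[1,0.6,-1,0,0,0,0],[1,0.6,-1,0,0,0,0],[1,0.6,-1,0,0,0,0]],
])

```text
time: 1.45
tool_pos: [0.4953, -0.0984, 0.4045]
ee_rot: [3.141, -0.0, 0.03]
wrist_force: [0.4, -0.8, -0.3]
width: 0.094
```

Emit:
move_arm([
  [[1,0.6,-1,0,0,0,0],[1,0.6,-1,0,0,0,0],[1,0.6,-1,0,0,0,0]],
])

```text
time: 1.7
tool_pos: [0.5527, 0.0034, 0.4043]
ee_rot: [3.141, 0.0, 0.03]
wrist_force: [1.0, 0.1, -0.4]
width: 0.0941
```

Emit:
move_arm([
  [[1,0.2,-1,0,0,0,0],[1,0.2,-1,0,0,0,0],[1,0.2,-1,0,0,0,0],[1,0.2,-1,0,0,0,0],[1,0.2,-1,0,0,0,0]],
])

```text
time: 2.12
tool_pos: [0.5691, 0.1027, 0.404]
ee_rot: [3.14, 0.001, 0.031]
wrist_force: [0.7, -0.2, -0.3]
width: 0.0942
```

```bash
python3 - <<'E'
from h import *
from bench import robot
print(robot.get_obs()['tool_pos'])
im,d,p=snap('wrist','w2')
hsv=cv2.cvtColor(im,cv2.COLOR_RGB2HSV)
E
```

```text
[0.56905023 0.10267743 0.40400571]
```

View pics/w2.png

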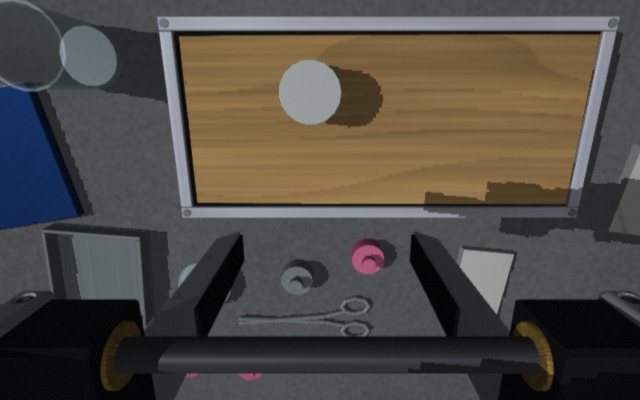

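```bash
python3 - <<'E'
from h import *
im,d,p=load('w2');hsv=cv2.cvtColor(im,cv2.COLOR_RGB2HSV);P=cloud(p,d)
print('wood');rects(im,p,(hsv[...,0]>8)&(hsv[...,0]<25)&(hsv[...,1]>70)&(np.arange(400)[:,None]<215),.045,5000)
print('lid');rects(im,p,(hsv[...,1]<40)&(P[...,2]>.075)&(P[...,2]<.1)&(d>0)&(np.arange(640)[None]>200)&(np.arange(400)[:,None]<150),.089,500)
for u,v in[(310,92),(450,100),(230,100),(297,277),(100,270),(320,380)]:print(u,v,P[v,u].round(4))
# surround corner screws
for u,v in [(164,22),(613,23),(572,212),(187,212)]: print(ray(p,u,v,.045).round(4))
# tray inner corners at floor
crop(im,20,200,420,360,2,'c_w2')
E
```

```text
wood
 px [389. 118.] [  178    33   422   172 64301] ctr [625.3  49.5] sz [160.7 379. ] ang 1.8
lid
 px [310.  92.] [ 279   60   62   65 3150] ctr [652.1 119.8] sz [50.  49.9] ang 1.8
310 92 [0.6528 0.1194 0.0881]
450 100 [ 0.6498 -0.011   0.044 ]
230 100 [0.643  0.1977 0.0407]
297 277 [0.4446 0.1338 0.0212]
100 270 [0.4364 0.3757 0.0034]
320 380 [ 0.2748  0.1027 -0.0004]
[0.7081 0.2519 0.045 ]
[ 0.7202 -0.1466  0.045 ]
[ 0.5427 -0.1516  0.045 ]
[0.5299 0.2462 0.045 ]
```

View pics/c_w2.png

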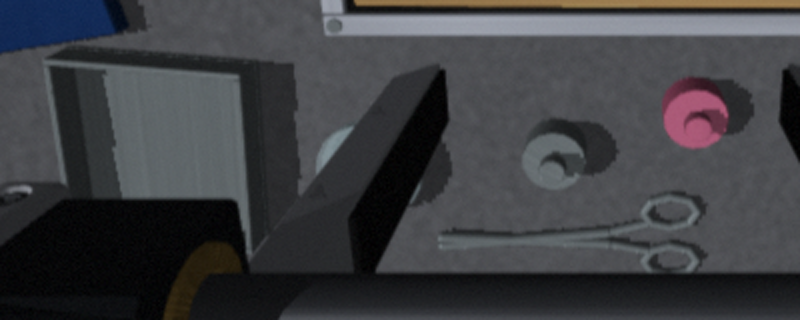

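Emit:
move_arm([
  [[1,0.835,-0.147,0,0,0,0],[1,0.835,-0.147,0.3,0,0,0],[1,0.835,-0.147,0.6,0,0,0],[1,0.835,-0.147,0.6,0,0,0],[1,0.835,-0.147,0.6,0,0,0]],
])

```text
time: 2.58
tool_pos: [0.6515, 0.1182, 0.3412]
ee_rot: [3.14, 0.008, 0.028]
wrist_force: [-0.2, -0.5, -0.1]
width: 0.0938
```

```bash
python3 - <<'E'
from h import *
im,d,p=snap('wrist','w3')
im,d,p=load('w2')
print(ray(p,44,231,.022),ray(p,141.5,237.5,.022),ray(p,145,325,.022))
E
```

```text
[0.49388881 0.41783134 0.022     ] [0.48946265 0.30950161 0.022     ] [0.37333107 0.31906275 0.022     ]
```

View pics/w3.png

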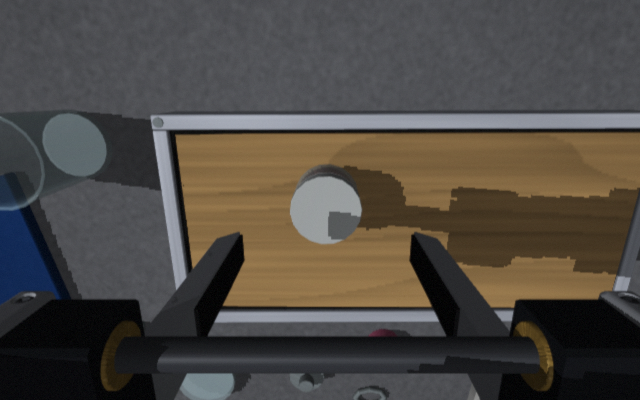

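Emit:
move_arm([
  [[1,0,-0.02,0.4,0,0,0],[1,0,-0.02,0.7,0,0,0],[1,0,-0.02,0.85,0,0,0],[1,0,-0.02,0.85,0,0,0],[0,0,-0.02,0.85,0,0,0],[0,0,-0.02,0.85,0,0,0],[0,0,-0.02,0.85,0,0,0],[0,0,-0.02,0.85,0,0,0]],
])

```text
time: 3.3
tool_pos: [0.6521, 0.1226, 0.2628]
ee_rot: [-3.141, -0.005, 0.031]
wrist_force: [1.2, -0.1, 0.2]
width: 0.0709
```

Emit:
move_arm([
  [[0,0,0,0,0,0,0],[0,0,0,0,0,0,0],[0,0,0,0,0,0,0],[0,0,0,0,0,0,0]],
])

```text
time: 3.63
tool_pos: [0.6517, 0.1224, 0.26]
ee_rot: [3.141, -0.001, 0.031]
wrist_force: [0.0, -1.3, 1.1]
width: 0.0513
```

Emit:
move_arm([
  [[0,0,0,-0.3,0,0,0],[0,0,0,-0.6,0,0,0],[0,-0.2,-0.2,-0.8,0,0,0],[0,-0.5,-0.5,-0.8,0,0,0],[0,-0.8,-0.8,-0.8,0,0,0],[0,-1,-1,-0.8,0,0,0],[0,-1,-1,-0.8,0,0,0]],
])

```text
time: 4.22
tool_pos: [0.5447, 0.2233, 0.3395]
ee_rot: [-3.139, 0.003, 0.037]
wrist_force: [1.1, 0.8, -1.1]
width: 0.0514
```

Emit:
move_arm([
  [[0,-0.4,-0.4,0,0,0,0],[0,-0.8,-0.8,0,0,0,0],[0,-1,-1,0,0,0,0],[0,-1,-1,0,0,0,0],[0,-1,-1,0,0,0,0]],
])

```text
time: 4.63
tool_pos: [0.443, 0.3187, 0.3392]
ee_rot: [-3.141, 0.002, 0.036]
wrist_force: [0.5, 0.4, -1.8]
width: 0.0511
```

```bash
python3 - <<'E'
from h import *
im,d,p=snap('wrist','w4')
E
```

```text
(no output)
```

View pics/w4.png

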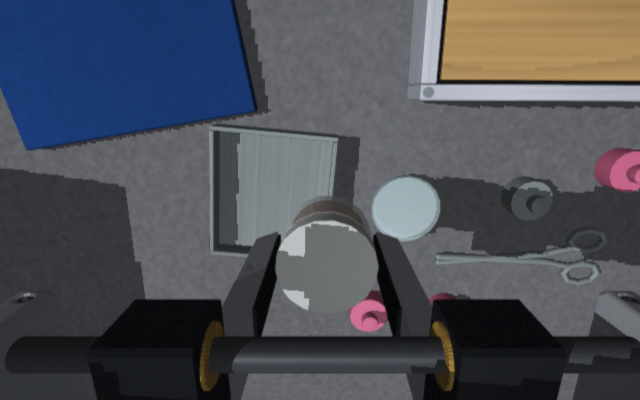

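```bash
python3 - <<'E'
from h import *
im,d,p=load('w4')
a,b,c=[ray(p,u,v,.022) for u,v in((211,126),(338,137),(213,254))]
print(a,b,c,(b+c)/2, np.linalg.norm(a-b),np.linalg.norm(a-c))
print(ray(p,405,208,.015))
E
```

```text
[0.49571227 0.41946952 0.022     ] [0.49047096 0.31197516 0.022     ] [0.37684424 0.42450634 0.022     ] [0.4336576  0.36824075 0.022     ] 0.10762206482354963 0.11897470025798597
[0.42683095 0.24685681 0.015     ]
```

Emit:
move_arm([
  [[0,-0.04,-0.25,0,0,0,0],[0,-0.07,-0.495,0,0,0,0],[0,-0.07,-0.495,0.4,0,0,0],[0,-0.07,-0.495,0.7,0,0,0],[0,-0.07,-0.495,0.9,0,0,0],[0,-0.07,-0.495,1,0,0,0],[0,-0.07,-0.495,1,0,0,0],[0,-0.07,-0.495,1,0,0,0]],
])

```text
time: 5.35
tool_pos: [0.438, 0.3651, 0.2397]
ee_rot: [3.141, -0.0, 0.029]
wrist_force: [-0.1, -0.1, -0.6]
width: 0.0517
```

Emit:
move_arm([
  [[0,0,0,0.1,0,0,0],[0,0,0,0.18,0,0,0],[0,0,0,0.18,0,0,0],[0,0,0,0.18,0,0,0]],
])

```text
time: 5.68
tool_pos: [0.4372, 0.3657, 0.2221]
ee_rot: [-3.141, -0.001, 0.031]
wrist_force: [-0.1, -0.1, -1.2]
width: 0.0515
```

Emit:
move_arm([
  [[0,0,0,0.02,0,0,0],[0,0,0,0.035,0,0,0],[0,0,0,0.035,0,0,0]],
])

```text
time: 5.93
tool_pos: [0.4371, 0.3658, 0.222]
ee_rot: [-3.141, -0.002, 0.031]
wrist_force: [-4.7, -2.2, 13.3]
width: 0.0516
```

Contact with the tray floor. I'll open partly, then lift.

Emit:
move_arm([
  [[0.2,0,0,-0.02,0,0,0],[0.7,0,0,-0.02,0,0,0],[0.7,0,0,-0.02,0,0,0],[0.7,0,0,-0.02,0,0,0],[0.7,0,0,-0.3,0,0,0],[0.7,0,0,-0.7,0,0,0],[0.7,0,0,-1,0,0,0],[0.7,0,0,-1,0,0,0]],
])

```text
time: 6.6
tool_pos: [0.4383, 0.3667, 0.326]
ee_rot: [-3.134, -0.012, 0.031]
wrist_force: [0.6, -0.2, 1.6]
width: 0.0658
```

```bash
python3 - <<'E'
from h import *
im,d,p=snap('wrist','w5');im,d,p=snap('side','s5');crop(im,220,110,440,310,3,'c_s5')
E
```

```text
(no output)
```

View pics/w5.png

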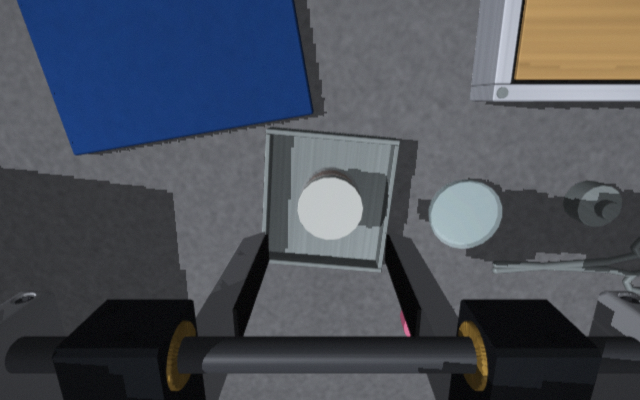

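View pics/c_s5.png

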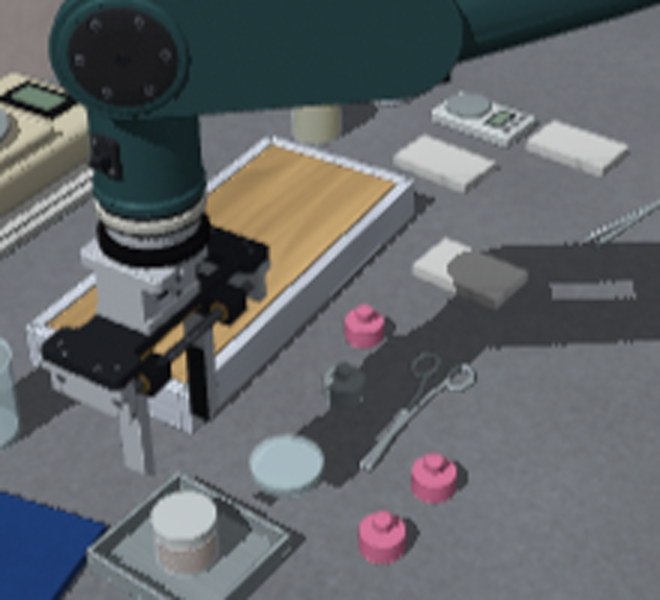

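Emit:
move_arm([
  [[0,0.35,0.3,0,0,0,0],[0,0.7,0.7,0,0,0,0],[0,0.9,1,0,0,0,0],[0,0.9,1,0,0,0,0]],
])

```text
time: 7.03
tool_pos: [0.5325, 0.2644, 0.315]
ee_rot: [3.137, 0.003, 0.026]
wrist_force: [-0.1, -0.4, -0.4]
width: 0.0426
```

Emit:
move_arm([
  [[0,0.4,0.4,0,0,0,0],[0,0.8,0.8,0,0,0,0],[0,0.9,1,0,0,0,0],[0,0.9,1,0,0,0,0],[0,0.9,1,0,0,0,0]],
])

```text
time: 7.45
tool_pos: [0.6242, 0.1687, 0.3151]
ee_rot: [3.14, 0.004, 0.026]
wrist_force: [0.7, 0.0, -0.1]
width: 0.009
```

Emit:
move_arm([
  [[0,-0.03,0.2,0.4,0,0,0],[0,-0.03,0.23,0.65,0,0,0],[0,-0.03,0.23,0.65,0,0,0],[0,-0.03,0.23,0.65,0,0,0],[0,-0.03,0.23,0.65,0,0,0]],
])

```text
time: 7.87
tool_pos: [0.6204, 0.1498, 0.2542]
ee_rot: [-3.141, -0.001, 0.032]
wrist_force: [0.6, 0.5, 0.6]
width: 0.0004
```

Emit:
move_arm([
  [[0,0,0,0.04,0,0,0],[0,0,0,0.08,0,0,0],[0,0,0,0.1,0,0,0],[0,0,0,0.1,0,0,0],[0,0,0,0.1,0,0,0]],
])

```text
time: 8.28
tool_pos: [0.6208, 0.1485, 0.2435]
ee_rot: [-3.141, -0.001, 0.031]
wrist_force: [0.3, -0.5, 0.8]
width: 0.0005
```

Emit:
move_arm([
  [[0,0,0,0.01,0,0,0],[0,0,0,0.02,0,0,0],[0,0,0,0.02,0,0,0],[0,0,0,0.02,0,0,0]],
])

```text
time: 8.62
tool_pos: [0.6208, 0.1483, 0.2414]
ee_rot: [-3.141, -0.001, 0.031]
wrist_force: [0.2, 0.6, 2.0]
width: 0.0005
```

Emit:
move_arm([
  [[0,0,0,0.01,0,0,0],[0,0,0,0.02,0,0,0],[0,0,0,0.02,0,0,0],[0,0,0,0.02,0,0,0]],
])

```text
time: 8.95
tool_pos: [0.6208, 0.1483, 0.2394]
ee_rot: [-3.141, -0.001, 0.031]
wrist_force: [0.0, 0.7, 2.2]
width: 0.0002
```

Emit:
move_arm([
  [[0,0,0,0,0,0,0],[0,0,0,0,0,0,0]],
])

```text
time: 9.12
tool_pos: [0.6208, 0.1484, 0.2394]
ee_rot: [-3.141, -0.001, 0.031]
wrist_force: [0.2, 2.0, 2.1]
width: 0.0008
```

Emit:
move_arm([
  [[0,0,0,-0.12,0,0,0],[0,0,0.4,-0.12,0,0,0],[0,0,0.8,-0.12,0,0,0],[0,0,1,-0.12,0,0,0],[0,0,1,-0.08,0,0,0],[0,0,1,-0.04,0,0,0],[0,0,1,-0.03,0,0,0],[0,0,1,-0.03,0,0,0]],
])

```text
time: 9.78
tool_pos: [0.6239, 0.0488, 0.2425]
ee_rot: [3.14, -0.0, 0.032]
wrist_force: [-0.4, -3.2, 3.4]
width: 0.0003
```

Emit:
move_arm([
  [[0,0,0,0.005,0,0,0],[0,0,0,0.01,0,0,0],[0,0,0,0.01,0,0,0]],
])

```text
time: 10.03
tool_pos: [0.6239, 0.0489, 0.2418]
ee_rot: [3.141, -0.001, 0.032]
wrist_force: [-0.7, -2.9, 4.8]
width: 0.0001
```

Emit:
move_arm([
  [[0,0,0,0.005,0,0,0],[0,0,0,0.01,0,0,0],[0,0,0,0.01,0,0,0]],
])

```text
time: 10.28
tool_pos: [0.6239, 0.0488, 0.241]
ee_rot: [-3.142, -0.001, 0.031]
wrist_force: [-0.2, -2.9, 5.7]
width: 0.0002
```

Emit:
move_arm([
  [[0,0,0,-0.1,0,0,0],[0,0,0.4,-0.1,0,0,0],[0,0,0.7,-0.1,0,0,0],[0,0,0.7,-0.06,0,0,0],[0,0,0.7,-0.03,0,0,0],[0,0,0.7,-0.02,0,0,0],[0,0,0.7,-0.02,0,0,0]],
])

```text
time: 10.87
tool_pos: [0.6261, -0.0222, 0.2441]
ee_rot: [3.138, -0.001, 0.031]
wrist_force: [-3.1, -5.3, 7.8]
width: 0.0005
```

Emit:
move_arm([
  [[0,0,0,0.005,0,0,0],[0,0,0,0.01,0,0,0],[0,0,0,0.01,0,0,0]],
])

```text
time: 11.12
tool_pos: [0.626, -0.022, 0.244]
ee_rot: [3.137, -0.001, 0.031]
wrist_force: [-4.2, -5.7, 10.9]
width: 0.0006
```

Emit:
move_arm([
  [[0,0,0,-0.1,0,0,0],[0,0,0.4,-0.1,0,0,0],[0,0,0.8,-0.1,0,0,0],[0,0,0.8,-0.05,0,0,0],[0,0,0.8,-0.01,0,0,0],[0,0,0.8,-0.005,0,0,0],[0,0,0.8,-0.005,0,0,0]],
])

```text
time: 11.7
tool_pos: [0.6289, -0.1019, 0.244]
ee_rot: [3.137, -0.002, 0.031]
wrist_force: [-1.7, -5.1, 8.0]
width: 0.0004
```

Emit:
move_arm([
  [[0,0,0,0.005,0,0,0],[0,0,0,0.01,0,0,0],[0,0,0,0.01,0,0,0]],
])

```text
time: 11.95
tool_pos: [0.6288, -0.1017, 0.2439]
ee_rot: [3.137, -0.003, 0.032]
wrist_force: [-3.2, -6.2, 10.0]
width: 0.0004
```

```bash
cat > o.py <<'E'
from bench import robot
o=robot.get_obs();print(o['tool_pos'].round(5),o['wrist_force'].round(2),round(o['time'],2))
E
python3 o.py
```

```text
[ 0.62884 -0.1017   0.24392] [-3.23 -6.15 10.02] 11.95
```

Emit:
move_arm([
  [[0,0,0,-0.05,0,0,0],[0,0,0,-0.05,0,0,0],[0,0,0,-0.05,0,0,0],[0,0,0,-0.02,0,0,0],[0,0,0,-0.02,0,0,0],[0,0,0,-0.02,0,0,0],[0,0,0,-0.02,0,0,0]],
])

```text
time: 12.53
tool_pos: [0.6285, -0.1002, 0.244]
ee_rot: [-3.14, -0.0, 0.032]
wrist_force: [-2.2, 2.4, 8.6]
width: 0.0004
```

```bash
python3 o.py
```

```text
[ 0.62852 -0.10023  0.24397] [-2.24  2.41  8.57] 12.53
```

Emit:
move_arm([
  [[0,0,0,0.01,0,0,0],[0,0,0,0.02,0,0,0],[0,0,0,0.02,0,0,0],[0,0,0,0.02,0,0,0]],
])

```text
time: 12.87
tool_pos: [0.6284, -0.1002, 0.2439]
ee_rot: [-3.14, -0.001, 0.032]
wrist_force: [-5.1, 3.0, 13.8]
width: 0.0005
```

```bash
python3 o.py
```

```text
[ 0.62844 -0.1002   0.24387] [-5.06  3.01 13.79] 12.87
```

Emit:
move_arm([
  [[0,0,0,-0.12,0,0,0],[0,0,-0.4,-0.12,0,0,0],[0,0,-0.4,-0.12,0,0,0],[0,0,-0.4,-0.12,0,0,0],[0,0,-0.4,-0.06,0,0,0],[0,0,-0.4,-0.04,0,0,0],[0,0,-0.4,-0.04,0,0,0]],
])

```text
time: 13.45
tool_pos: [0.6272, -0.0619, 0.2445]
ee_rot: [-3.14, 0.0, 0.03]
wrist_force: [-0.4, 1.7, 3.0]
width: 0.0004
```

```bash
python3 o.py
```

```text
[ 0.62722 -0.06189  0.2445 ] [-0.39  1.75  3.02] 13.45
```

Emit:
move_arm([
  [[0,0,0,0.01,0,0,0],[0,0,0,0.02,0,0,0],[0,0,0,0.02,0,0,0],[0,0,0,0.02,0,0,0]],
])

```text
time: 13.78
tool_pos: [0.6271, -0.0619, 0.2444]
ee_rot: [-3.141, -0.0, 0.03]
wrist_force: [-2.9, 2.9, 10.0]
width: 0.0004
```

```bash
python3 o.py
```

```text
[ 0.62712 -0.06193  0.24436] [-2.94  2.93  9.98] 13.78
```

Emit:
move_arm([
  [[0,0,0,-0.12,0,0,0],[0,0,0.3,-0.12,0,0,0],[0,0,0.6,-0.12,0,0,0],[0,0,0.6,-0.12,0,0,0],[0,0,0.6,-0.06,0,0,0],[0,0,0.6,-0.02,0,0,0],[0,0,0.6,-0.02,0,0,0]],
])

```text
time: 14.37
tool_pos: [0.629, -0.1216, 0.2442]
ee_rot: [3.141, 0.0, 0.031]
wrist_force: [0.2, -1.4, 0.5]
width: 0.0005
```

```bash
python3 o.py
```

```text
[ 0.62902 -0.12158  0.2442 ] [ 0.25 -1.45  0.53] 14.37
```

Emit:
move_arm([
  [[0,0,0,0.01,0,0,0],[0,0,0,0.01,0,0,0],[0,0,0,0.01,0,0,0],[0,0,0,0.01,0,0,0],[0,0,0,0.01,0,0,0],[0,0,0,0.01,0,0,0]],
])

```text
time: 14.87
tool_pos: [0.629, -0.1215, 0.2439]
ee_rot: [3.141, 0.0, 0.031]
wrist_force: [-1.6, -2.1, 4.0]
width: 0.0004
```

```bash
python3 o.py; python3 - <<'E'
from h import *
im,d,p=snap('scene','s6');crop(im,180,100,440,260,3,'c_s6')
E
```

```text
[ 0.62904 -0.12148  0.24387] [-1.65 -2.07  4.04] 14.87
```

View pics/c_s6.png

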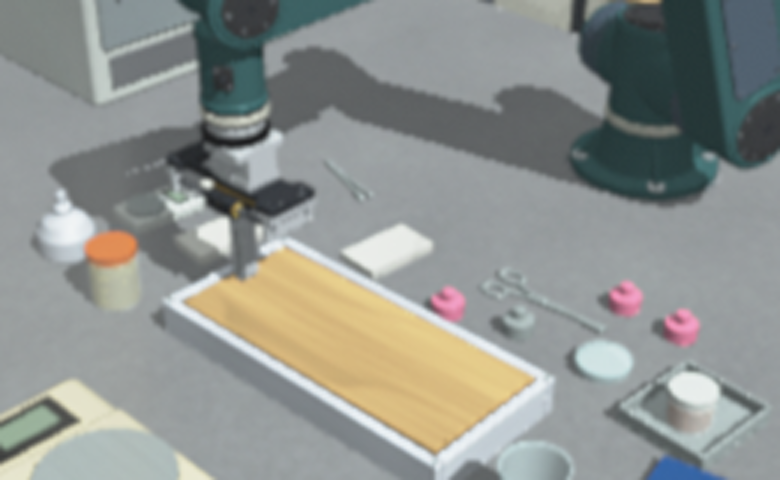

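Emit:
move_arm([
  [[0,0,0,0.01,0,0,0],[0,0,0,0.02,0,0,0],[0,0,0,0.02,0,0,0],[0,0,0,0.02,0,0,0],[0,0,0,0.02,0,0,0],[0,0,0,0.02,0,0,0]],
])

```text
time: 15.42
tool_pos: [0.629, -0.1215, 0.2437]
ee_rot: [3.141, -0.001, 0.031]
wrist_force: [-4.1, -0.2, 9.6]
width: 0.0006
```

```bash
python3 o.py
```

```text
[ 0.62896 -0.12149  0.24368] [-4.07 -0.24  9.57] 15.42
```

Emit:
move_arm([
  [[0,0,0,-0.12,0,0,0],[0,0,-0.35,-0.12,0,0,0],[0,0,-0.7,-0.12,0,0,0],[0,0,-0.7,-0.12,0,0,0],[0,0,-0.7,-0.12,0,0,0],[0,0,-0.7,-0.06,0,0,0],[0,0,-0.7,-0.03,0,0,0],[0,0,-0.7,-0.03,0,0,0]],
])

```text
time: 16.08
tool_pos: [0.627, -0.0524, 0.2445]
ee_rot: [-3.141, 0.0, 0.03]
wrist_force: [-0.2, 2.2, 3.8]
width: 0.0007
```

Emit:
move_arm([
  [[0,0,0,0,0,0,0],[0,0,0,0,0,0,0],[0,0,0,0,0,0,0],[0,0,0,0,0,0,0]],
])

```text
time: 16.42
tool_pos: [0.6269, -0.0522, 0.2445]
ee_rot: [3.141, 0.0, 0.03]
wrist_force: [-0.5, -0.2, 1.9]
width: 0.0009
```

```bash
python3 o.py
```

```text
[ 0.62691 -0.05222  0.24451] [-0.52 -0.23  1.95] 16.42
```

Emit:
move_arm([
  [[0,0,0,0.01,0,0,0],[0,0,0,0.02,0,0,0],[0,0,0,0.02,0,0,0],[0,0,0,0.02,0,0,0],[0,0,0,0.02,0,0,0],[0,0,0,0.02,0,0,0]],
])

```text
time: 16.92
tool_pos: [0.6268, -0.0521, 0.2444]
ee_rot: [3.14, -0.001, 0.031]
wrist_force: [-3.3, -0.8, 7.0]
width: 0.0002
```

```bash
python3 o.py
```

```text
[ 0.62684 -0.05209  0.24444] [-3.31 -0.83  7.04] 16.92
```

Emit:
move_arm([
  [[0,0,0,-0.12,0,0,0],[0,0,0.3,-0.12,0,0,0],[0,0,0.3,-0.12,0,0,0],[0,0,0.3,-0.12,0,0,0],[0,0,0.3,-0.06,0,0,0],[0,0,0.3,-0.03,0,0,0],[0,0,0.3,-0.02,0,0,0],[0,0,0.3,-0.01,0,0,0]],
])

```text
time: 17.58
tool_pos: [0.6276, -0.081, 0.2442]
ee_rot: [-3.142, 0.001, 0.032]
wrist_force: [-3.8, 0.2, 8.1]
width: 0.0002
```

Emit:
move_arm([
  [[0,0,0,0.01,0,0,0],[0,0,0,0.01,0,0,0],[0,0,0,0.01,0,0,0],[0,0,0,0.01,0,0,0]],
])

```text
time: 17.92
tool_pos: [0.6276, -0.081, 0.2442]
ee_rot: [3.142, 0.0, 0.032]
wrist_force: [-4.9, 0.5, 7.4]
width: 0.0005
```

```bash
python3 o.py
```

```text
[ 0.62756 -0.08098  0.24419] [-4.85  0.51  7.38] 17.92
```

Emit:
move_arm([
  [[0,0,0,-0.12,0,0,0],[0,0,-0.4,-0.12,0,0,0],[0,0,-0.8,-0.12,0,0,0],[0,0,-0.8,-0.12,0,0,0],[0,0,-0.8,-0.12,0,0,0],[0,0,-0.8,-0.06,0,0,0],[0,0,-0.8,-0.03,0,0,0],[0,0,-0.8,-0.01,0,0,0]],
])

```text
time: 18.58
tool_pos: [0.6253, -0.0026, 0.2436]
ee_rot: [-3.141, 0.001, 0.029]
wrist_force: [-2.7, 1.3, 8.9]
width: 0.0007
```

Emit:
move_arm([
  [[0,0,0,0,0,0,0],[0,0,0,0,0,0,0],[0,0,0,0,0,0,0],[0,0,0,0,0,0,0]],
])

```text
time: 18.92
tool_pos: [0.6253, -0.0025, 0.2439]
ee_rot: [3.141, 0.0, 0.03]
wrist_force: [-2.0, -0.3, 4.2]
width: 0.0003
```

```bash
python3 o.py
```

```text
[ 0.62528 -0.00246  0.24388] [-2.01 -0.27  4.17] 18.92
```

Emit:
move_arm([
  [[0,0,0,0.01,0,0,0],[0,0,0,0.02,0,0,0],[0,0,0,0.02,0,0,0],[0,0,0,0.02,0,0,0],[0,0,0,0.02,0,0,0],[0,0,0,0.02,0,0,0]],
])

```text
time: 19.42
tool_pos: [0.6252, -0.0023, 0.2433]
ee_rot: [3.14, -0.0, 0.03]
wrist_force: [-4.3, -0.7, 8.1]
width: 0.0002
```

```bash
python3 o.py
```

```text
[ 0.6252  -0.00227  0.2433 ] [-4.34 -0.72  8.15] 19.42
```

Emit:
move_arm([
  [[0,0,0,-0.12,0,0,0],[0,0,-0.25,-0.12,0,0,0],[0,0,-0.25,-0.12,0,0,0],[0,0,-0.25,-0.12,0,0,0],[0,0,-0.25,-0.06,0,0,0],[0,0,-0.25,-0.03,0,0,0],[0,0,-0.25,-0.01,0,0,0],[0,0,-0.25,-0.01,0,0,0]],
])

```text
time: 20.08
tool_pos: [0.6246, 0.0227, 0.2428]
ee_rot: [3.141, 0.0, 0.03]
wrist_force: [-0.9, 0.7, 5.4]
width: 0.0003
```

Emit:
move_arm([
  [[0,0,0,0,0,0,0],[0,0,0,0,0,0,0],[0,0,0,0,0,0,0],[0,0,0,0,0,0,0]],
])

```text
time: 20.42
tool_pos: [0.6245, 0.0229, 0.2429]
ee_rot: [3.141, 0.0, 0.03]
wrist_force: [-2.0, -0.9, 5.7]
width: 0.0005
```

```bash
python3 o.py
```

```text
[0.62453 0.02286 0.24288] [-2.01 -0.89  5.67] 20.42
```

Emit:
move_arm([
  [[0,0,0,0.01,0,0,0],[0,0,0,0.02,0,0,0],[0,0,0,0.02,0,0,0],[0,0,0,0.02,0,0,0],[0,0,0,0.02,0,0,0],[0,0,0,0.02,0,0,0]],
])

```text
time: 20.92
tool_pos: [0.6245, 0.023, 0.2419]
ee_rot: [3.141, -0.0, 0.031]
wrist_force: [-3.3, -0.7, 8.4]
width: 0.0004
```

```bash
python3 o.py
```

```text
[0.62451 0.02296 0.24188] [-3.34 -0.7   8.39] 20.92
```

Emit:
move_arm([
  [[0,0,0,-0.12,0,0,0],[0,0,0.4,-0.12,0,0,0],[0,0,0.73,-0.12,0,0,0],[0,0,0.73,-0.12,0,0,0],[0,0,0.73,-0.12,0,0,0],[0,0,0.73,-0.07,0,0,0],[0,0,0.73,-0.03,0,0,0],[0,0,0.73,-0.03,0,0,0]],
])

```text
time: 21.58
tool_pos: [0.627, -0.0486, 0.2445]
ee_rot: [3.141, -0.001, 0.032]
wrist_force: [-1.3, -0.3, 4.8]
width: 0.0004
```

Emit:
move_arm([
  [[0,0,0,0.02,0,0,0],[0,0,0,0.04,0,0,0],[0,0,0,0.05,0,0,0],[0,0,0,0.05,0,0,0],[0,0,0,0.05,0,0,0],[0,0,0,0.05,0,0,0]],
])

```text
time: 22.08
tool_pos: [0.6268, -0.0484, 0.2443]
ee_rot: [3.14, -0.003, 0.033]
wrist_force: [-8.1, 0.2, 21.7]
width: 0.0004
```

```bash
python3 o.py
```

```text
[ 0.62677 -0.04838  0.24432] [-8.07  0.2  21.68] 22.08
```

Emit:
move_arm([
  [[0,0,0,-0.3,0,0,0],[0,0,0,-0.6,0,0,0],[1,-0.3,0,-0.6,0,0,0.03],[1,-0.6,0.1,-0.6,0,0,0.065],[1,-1,0.15,-0.6,0,0,0.065],[1,-1,0.15,-0.6,0,0,0.065]],
])

```text
time: 22.58
tool_pos: [0.5209, -0.0663, 0.2947]
ee_rot: [-3.141, 0.012, -0.071]
wrist_force: [-0.1, 0.0, -1.7]
width: 0.0235
```

```bash
cat > goto.py <<'E'
import sys
from bench import robot
import numpy as np
o=robot.get_obs();p=o['tool_pos'];y=o['ee_rot'][2]
x,Y,z,yaw=map(float,sys.argv[1:5]) # target
d=np.array([x,Y,z])-p
c,s=np.cos(y),np.sin(y)
print('at',p.round(4),'rpy',o['ee_rot'].round(4),'F',o['wrist_force'].round(1),'w',round(o['width'],4),'t',round(o['time'],2))
print('inc dx %.3f dy %.3f dz %.3f rz %.3f'%((d[0]*c+d[1]*s)*10,(d[0]*s-d[1]*c)*10,-d[2]*10,(y-yaw)/(np.pi/2)))
E
python3 goto.py .430 -.086 .29 -.0716
```

```text
at [ 0.5209 -0.0663  0.2947] rpy [-3.1405  0.0121 -0.0706] F [-0.1  0.  -1.7] w 0.0235 t 22.58
inc dx -0.893 dy 0.261 dz 0.047 rz 0.001
```

Emit:
move_arm([
  [[1,-0.45,0.15,0,0,0,0],[1,-0.89,0.26,0,0,0,0],[1,-0.89,0.26,0,0,0,0],[1,-0.89,0.26,0,0,0,0],[1,-0.89,0.26,0,0,0,0],[1,-0.89,0.26,0,0,0,0]],
])

```text
time: 23.08
tool_pos: [0.4381, -0.0869, 0.2993]
ee_rot: [3.142, -0.002, -0.07]
wrist_force: [-0.5, 0.0, 0.3]
width: 0.064
```

```bash
python3 - <<'E'
from h import *
im,d,p=snap('wrist','w6');hsv=cv2.cvtColor(im,cv2.COLOR_RGB2HSV)
rects(im,p,(hsv[...,2]>140)&(hsv[...,1]<40),.012,1000)
E
python3 goto.py .430 -.086 .29 -.0716
```

```text
px [556.  48.] [ 506    0  103  101 8296] ctr [ 540.2 -256.8] sz [59.9 66.8] ang 83.7
 px [212.  76.] [   0   44  428   64 7684] ctr [540.   -6.3] sz [ 12.6 318.8] ang 1.9
 px [328. 208.] [ 290  151   78  117 8565] ctr [429.6 -86.6] sz [59.8 99.7] ang 85.8
at [ 0.4382 -0.087   0.2992] rpy [ 3.1415e+00 -1.9000e-03 -7.0100e-02] F [ 0.3 -0.1  0.7] w 0.0681 t 23.13
inc dx -0.082 dy -0.004 dz 0.092 rz 0.001
```

View pics/w6.png

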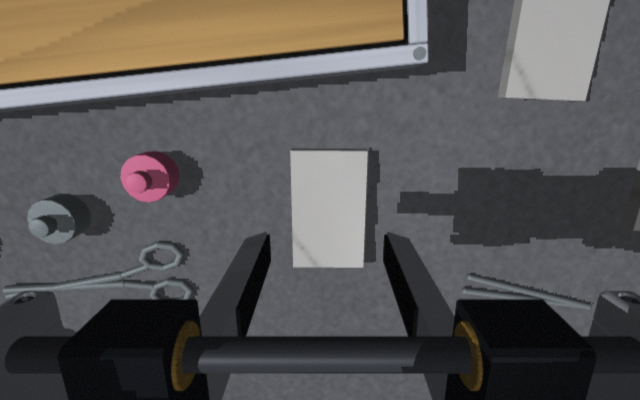

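Emit:
move_arm([
  [[1,-0.086,0,0,0,0,0.002],[1,-0.086,0,0.3,0,0,0.002],[1,-0.086,0,0.6,0,0,0.002],[1,-0.086,0,0.8,0,0,0.002],[1,-0.086,0,0.9,0,0,0.002],[1,-0.086,0,0.94,0,0,0.002],[1,-0.086,0,0.94,0,0,0.002],[1,-0.086,0,0.94,0,0,0.002]],
])

```text
time: 23.8
tool_pos: [0.4289, -0.0869, 0.2058]
ee_rot: [3.141, -0.002, -0.074]
wrist_force: [-0.9, 0.6, 1.2]
width: 0.0938
```

```bash
python3 goto.py .4296 -.0866 .203 -.0733
```

```text
at [ 0.4289 -0.0869  0.2058] rpy [ 3.141e+00 -2.000e-03 -7.430e-02] F [-0.9  0.6  1.2] w 0.0938 t 23.8
inc dx 0.007 dy -0.003 dz 0.028 rz -0.001
```

Emit:
move_arm([
  [[1,0.01,0,0.025,0,0,0],[1,0.01,0,0.025,0,0,0],[0,0.01,0,0.025,0,0,0],[0,0.01,0,0.025,0,0,0],[0,0.01,0,0.025,0,0,0],[0,0.01,0,0.025,0,0,0],[0,0.01,0,0.025,0,0,0],[0,0.01,0,0.025,0,0,0]],
])

```text
time: 24.47
tool_pos: [0.4291, -0.0869, 0.2022]
ee_rot: [3.141, -0.0, -0.074]
wrist_force: [0.6, -0.7, -0.2]
width: 0.0596
```

```bash
python3 goto.py .6284 -.0485 .248 .0314
```

```text
at [ 0.4291 -0.0869  0.2022] rpy [ 3.1412e+00 -2.0000e-04 -7.4400e-02] F [ 0.6 -0.7 -0.2] w 0.0596 t 24.47
inc dx 1.959 dy -0.531 dz -0.458 rz -0.067
```

Emit:
move_arm([
  [[0,0,0,-0.2,0,0,0],[0,0,0,-0.5,0,0,0],[0,0,0,-0.8,0,0,0],[0,0.3,-0.1,-0.9,0,0,-0.03],[0,0.7,-0.2,-0.9,0,0,-0.067],[0,1,-0.3,-0.9,0,0,-0.067],[0,1,-0.3,-0.9,0,0,-0.067]],
])

```text
time: 25.05
tool_pos: [0.535, -0.0634, 0.2913]
ee_rot: [-3.141, -0.002, 0.033]
wrist_force: [0.1, -0.3, -1.3]
width: 0.0595
```

```bash
python3 goto.py .6284 -.0485 .26 .0314
```

```text
at [ 0.535  -0.0634  0.2913] rpy [-3.1407e+00 -2.5000e-03  3.2700e-02] F [ 0.1 -0.3 -1.3] w 0.0595 t 25.05
inc dx 0.939 dy -0.118 dz 0.313 rz 0.001
```

Emit:
move_arm([
  [[0,0.3,-0.05,0,0,0,0],[0,0.7,-0.12,0,0,0,0],[0,0.94,-0.12,0,0,0,0],[0,0.94,-0.12,0.15,0,0,0],[0,0.94,-0.12,0.3,0,0,0],[0,0.94,-0.12,0.3,0,0,0],[0,0.94,-0.12,0.3,0,0,0],[0,0.94,-0.12,0.3,0,0,0]],
])

```text
time: 25.72
tool_pos: [0.6244, -0.0495, 0.2624]
ee_rot: [3.142, 0.0, 0.031]
wrist_force: [0.5, 0.5, -1.6]
width: 0.0596
```

```bash
python3 goto.py .6279 -.0485 .248 .0314
```

```text
at [ 0.6244 -0.0495  0.2624] rpy [3.1416e+00 4.0000e-04 3.0600e-02] F [ 0.5  0.5 -1.6] w 0.0596 t 25.72
inc dx 0.036 dy -0.009 dz 0.144 rz -0.001
```

Emit:
move_arm([
  [[0,0.036,-0.009,0,0,0,0],[0,0.036,-0.009,0.08,0,0,0],[0,0.036,-0.009,0.12,0,0,0],[0,0.036,-0.009,0.12,0,0,0],[0,0.036,-0.009,0.12,0,0,0],[0,0.036,-0.009,0.12,0,0,0]],
])

```text
time: 26.22
tool_pos: [0.6282, -0.0484, 0.2501]
ee_rot: [3.142, 0.0, 0.031]
wrist_force: [0.1, 0.0, -1.0]
width: 0.0595
```

```bash
python3 goto.py .6279 -.0485 .2472 .0314
```

```text
at [ 0.6282 -0.0484  0.2501] rpy [3.1415e+00 1.0000e-04 3.0800e-02] F [ 0.1  0.  -1. ] w 0.0595 t 26.22
inc dx -0.003 dy 0.000 dz 0.029 rz -0.000
```

Emit:
move_arm([
  [[0,0,0,0.02,0,0,0],[0,0,0,0.03,0,0,0],[0,0,0,0.033,0,0,0],[0,0,0,0.033,0,0,0]],
])

```text
time: 26.55
tool_pos: [0.6283, -0.0484, 0.2473]
ee_rot: [3.141, -0.001, 0.031]
wrist_force: [-0.6, 0.1, 0.2]
width: 0.0594
```

```bash
python3 o.py
```

```text
[ 0.62832 -0.04841  0.24729] [-0.58  0.08  0.19] 26.55
```

Emit:
move_arm([
  [[0.3,0,0,0.005,0,0,0],[0.8,0,0,0.005,0,0,0],[0.8,0,0,0.005,0,0,0],[0.8,0,0,0,0,0,0],[0.8,0,0,-0.2,0,0,0],[0.8,0,0,-0.5,0,0,0],[0.8,0,0,-0.8,0,0,0],[0.8,0,0,-0.8,0,0,0]],
])

```text
time: 27.22
tool_pos: [0.6296, -0.0486, 0.3348]
ee_rot: [3.139, -0.013, 0.031]
wrist_force: [0.1, 0.3, 1.1]
width: 0.0755
```

```bash
python3 - <<'E'
from h import *
im,d,p=snap('wrist','w7');hsv=cv2.cvtColor(im,cv2.COLOR_RGB2HSV)
rects(im,p,(hsv[...,2]>140)&(hsv[...,1]<40),.057,1000)
E
python3 goto.py .559 -.246 .30 -.11
```

```text
px [230.  93.] [   0   86  460   15 6474] ctr [714.7  24.5] sz [  9.6 329.2] ang 1.8
 px [454. 148.] [ 443  103   23   97 1284] ctr [ 677.  -142.1] sz [72.2 10.4] ang 1.9
 px [327. 203.] [ 286  147   80  121 8692] ctr [628.9 -47.3] sz [98.7 59.6] ang 1.8
 px [541. 276.] [ 507  254   69   44 2501] ctr [ 577.  -227.4] sz [39.7 52.8] ang 1.8
 px [327. 302.] [ 244  297  166   11 1587] ctr [546.9 -51. ] sz [  9.7 140.7] ang 1.8
at [ 0.6292 -0.0485  0.3319] rpy [ 3.1396 -0.0095  0.0309] F [ 0.2 -0.  -0.1] w 0.075 t 27.27
inc dx -0.762 dy 1.952 dz 0.319 rz 0.090
```

View pics/w7.png

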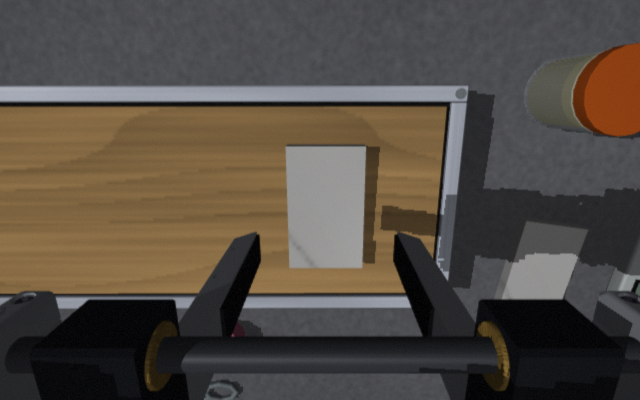

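Emit:
move_arm([
  [[1,-0.2,0.4,0,0,0,0.04],[1,-0.4,0.7,0,0,0,0.08],[1,-0.4,1,0,0,0,0.09],[1,-0.4,1,0,0,0,0.09]],
])

```text
time: 27.6
tool_pos: [0.5901, -0.1541, 0.325]
ee_rot: [3.139, 0.002, -0.117]
wrist_force: [0.8, -0.6, -0.2]
width: 0.0937
```

```bash
python3 goto.py .555 -.252 .30 -.11
```

```text
at [ 0.5901 -0.1541  0.325 ] rpy [ 3.139e+00  2.300e-03 -1.166e-01] F [ 0.8 -0.6 -0.2] w 0.0937 t 27.6
inc dx -0.234 dy 1.014 dz 0.250 rz -0.004
```

Emit:
move_arm([
  [[1,-0.12,0.5,0.1,0,0,0],[1,-0.23,0.9,0.2,0,0,0],[1,-0.23,0.98,0.25,0,0,0],[1,-0.23,0.98,0.25,0,0,0],[1,-0.23,0.98,0.25,0,0,0],[1,-0.23,0.98,0.25,0,0,0]],
])

```text
time: 28.1
tool_pos: [0.558, -0.2436, 0.3013]
ee_rot: [-3.14, 0.001, -0.11]
wrist_force: [0.0, -0.4, -0.2]
width: 0.0941
```

```bash
python3 - <<'E'
from h import *
im,d,p=snap('wrist','w8');hsv=cv2.cvtColor(im,cv2.COLOR_RGB2HSV)
rects(im,p,(hsv[...,2]>140)&(hsv[...,1]<40),.012,1000)
E
python3 goto.py .555 -.252 .203 -.11
```

```text
px [144. 176.] [   0    0  212  281 6438] ctr [575. -89.] sz [136.  273.2] ang 47.9
 px [ 31. 153.] [   0   60   85  165 9480] ctr [626.5  -6. ] sz [120.4  71.8] ang 1.7
 px [482. 119.] [ 449  105   86   58 1265] ctr [ 597.4 -373.3] sz [60.8 42.7] ang 84.9
 px [346. 196.] [ 310  139   77  118 8332] ctr [ 556.1 -258.7] sz [59.6 99.3] ang 83.7
 px [496. 281.] [ 456  257   69   70 2698] ctr [ 457.9 -372.9] sz [58.8 69.9] ang 85.1
at [ 0.5582 -0.2432  0.3018] rpy [-3.1409e+00 -2.0000e-04 -1.0910e-01] F [ 0.2  0.2 -0.3] w 0.0944 t 28.15
inc dx -0.023 dy 0.091 dz 0.988 rz 0.001
```

View pics/w8.png

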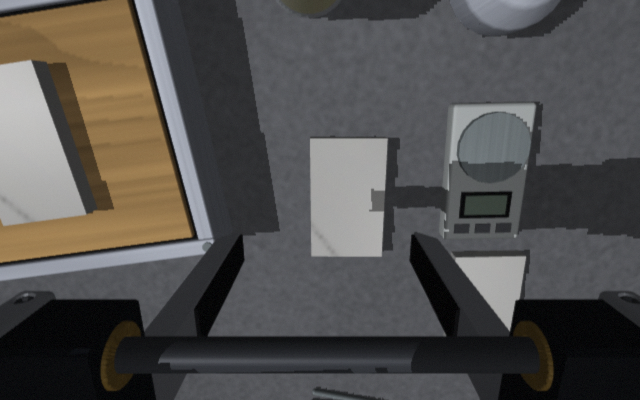

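Emit:
move_arm([
  [[1,0,0.16,0,0,0,0],[1,0,0.16,0.2,0,0,0],[1,0,0.16,0.5,0,0,0],[1,0,0.16,0.7,0,0,0],[1,0,0.16,0.7,0,0,0],[1,0,0.16,0.7,0,0,0]],
])

```text
time: 28.65
tool_pos: [0.5559, -0.2601, 0.231]
ee_rot: [-3.141, 0.002, -0.11]
wrist_force: [-0.4, 0.5, 0.6]
width: 0.0941
```

```bash
python3 goto.py .5561 -.2587 .2022 -.11
```

```text
at [ 0.5559 -0.2601  0.231 ] rpy [-3.1409e+00  2.2000e-03 -1.0960e-01] F [-0.4  0.5  0.6] w 0.0941 t 28.65
inc dx 0.000 dy -0.014 dz 0.288 rz 0.000
```

Emit:
move_arm([
  [[1,0,-0.01,0.15,0,0,0],[1,0,-0.01,0.25,0,0,0],[1,0,-0.01,0.28,0,0,0],[1,0,-0.01,0.28,0,0,0],[1,0,-0.01,0.28,0,0,0]],
])

```text
time: 29.07
tool_pos: [0.5563, -0.2595, 0.2048]
ee_rot: [3.141, -0.001, -0.11]
wrist_force: [-0.8, 0.8, -0.4]
width: 0.0941
```

Emit:
move_arm([
  [[0,0,0,0,0,0,0],[0,0,0,0,0,0,0],[0,0,0,0,0,0,0],[0,0,0,0,0,0,0],[0,0,0,0,0,0,0],[0,0,0,0,0,0,0]],
])

```text
time: 29.57
tool_pos: [0.556, -0.2594, 0.2041]
ee_rot: [3.141, -0.0, -0.111]
wrist_force: [0.1, -0.4, 0.9]
width: 0.0595
```

```bash
python3 goto.py .6284 -.0485 .30 .0314
```

```text
at [ 0.556  -0.2594  0.2041] rpy [ 3.1412e+00 -2.0000e-04 -1.1060e-01] F [ 0.1 -0.4  0.9] w 0.0595 t 29.57
inc dx 0.486 dy -2.176 dz -0.959 rz -0.090
```

Emit:
move_arm([
  [[0,0,0,-0.2,0,0,0],[0,0,0,-0.5,0,0,0],[0,0,0,-0.8,0,0,0],[0,0.1,-0.3,-1,0,0,-0.03],[0,0.2,-0.7,-1,0,0,-0.06],[0,0.2,-1,-1,0,0,-0.09],[0,0.2,-1,-1,0,0,-0.09]],
])

```text
time: 30.15
tool_pos: [0.5877, -0.1571, 0.304]
ee_rot: [-3.138, -0.0, 0.038]
wrist_force: [0.2, -0.8, -1.8]
width: 0.0595
```

```bash
python3 goto.py .6288 -.0484 .30 .0314
```

```text
at [ 0.5877 -0.1571  0.304 ] rpy [-3.1378e+00 -4.0000e-04  3.8000e-02] F [ 0.2 -0.8 -1.8] w 0.0595 t 30.15
inc dx 0.452 dy -1.071 dz 0.040 rz 0.004
```

Emit:
move_arm([
  [[0,0.2,-0.4,0,0,0,0],[0,0.4,-0.8,0,0,0,0],[0,0.45,-1,0,0,0,0],[0,0.45,-1,0,0,0,0],[0,0.45,-1,0.1,0,0,0],[0,0.45,-1,0.1,0,0,0],[0,0.45,-1,0.1,0,0,0]],
])

```text
time: 30.73
tool_pos: [0.6281, -0.062, 0.2919]
ee_rot: [-3.142, 0.004, 0.029]
wrist_force: [-0.6, 0.9, -1.8]
width: 0.0595
```

```bash
python3 goto.py .6288 -.0484 .265 .0314
```

```text
at [ 0.6281 -0.062   0.2919] rpy [-3.1415  0.0038  0.0293] F [-0.6  0.9 -1.8] w 0.0595 t 30.73
inc dx 0.011 dy -0.136 dz 0.269 rz -0.001
```

Emit:
move_arm([
  [[0,0.01,-0.13,0,0,0,-0.001],[0,0.01,-0.13,0.1,0,0,-0.001],[0,0.01,-0.13,0.25,0,0,-0.001],[0,0.01,-0.13,0.25,0,0,-0.001],[0,0.01,-0.13,0.25,0,0,-0.001],[0,0.01,-0.13,0.25,0,0,-0.001]],
])

```text
time: 31.23
tool_pos: [0.6295, -0.048, 0.2691]
ee_rot: [3.141, -0.0, 0.032]
wrist_force: [0.8, -0.7, -1.0]
width: 0.0597
```

```bash
python3 goto.py .6288 -.0484 .2612 .0314
```

```text
at [ 0.6295 -0.048   0.2691] rpy [ 3.1415e+00 -2.0000e-04  3.2000e-02] F [ 0.8 -0.7 -1. ] w 0.0597 t 31.23
inc dx -0.007 dy 0.004 dz 0.079 rz 0.000
```

Emit:
move_arm([
  [[0,-0.007,0.004,0.03,0,0,0],[0,-0.007,0.004,0.06,0,0,0],[0,-0.007,0.004,0.06,0,0,0],[0,-0.007,0.004,0.06,0,0,0],[0,-0.007,0.004,0.06,0,0,0]],
])

```text
time: 31.65
tool_pos: [0.6288, -0.0483, 0.263]
ee_rot: [3.141, -0.0, 0.032]
wrist_force: [-0.4, -0.3, -2.1]
width: 0.0596
```

```bash
python3 goto.py .6288 -.0484 .2612 .0314
```

```text
at [ 0.6288 -0.0483  0.263 ] rpy [ 3.1414e+00 -3.0000e-04  3.2400e-02] F [-0.4 -0.3 -2.1] w 0.0596 t 31.65
inc dx -0.000 dy 0.001 dz 0.018 rz 0.001
```

Emit:
move_arm([
  [[0,0,0,0.01,0,0,0],[0,0,0,0.018,0,0,0],[0,0,0,0.02,0,0,0],[0,0,0,0.02,0,0,0],[0,0,0,0.02,0,0,0]],
])

```text
time: 32.07
tool_pos: [0.6288, -0.0483, 0.2611]
ee_rot: [3.141, -0.0, 0.032]
wrist_force: [0.6, -0.2, -0.9]
width: 0.0597
```

```bash
python3 o.py; python3 - <<'E'
from h import *
im,d,p=snap('wrist','w9');crop(im,220,120,440,300,3,'c_w9')
E
```

```text
[ 0.62881 -0.04827  0.26108] [ 0.61 -0.21 -0.88] 32.07
```

View pics/c_w9.png

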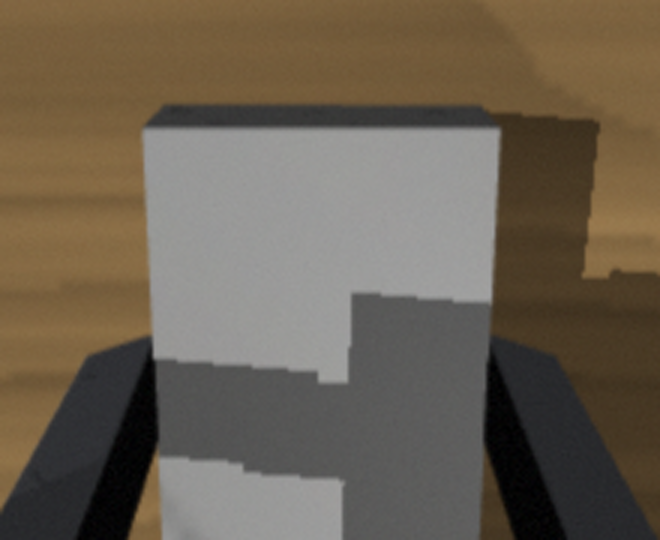

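Emit:
move_arm([
  [[0,0,0,0.006,0,0,0],[0,0,0,0.006,0,0,0],[0.3,0,0,0.006,0,0,0],[0.8,0,0,0.006,0,0,0],[0.8,0,0,0,0,0,0],[0.8,0,0,-0.2,0,0,0],[0.8,0,0,-0.5,0,0,0],[0.8,0,0,-0.7,0,0,0]],
])

```text
time: 32.78
tool_pos: [0.6289, -0.0482, 0.3323]
ee_rot: [3.141, -0.001, 0.032]
wrist_force: [1.2, -0.6, 0.3]
width: 0.0751
```

```bash
python3 - <<'E'
from h import *
im,d,p=snap('wrist','w10');hsv=cv2.cvtColor(im,cv2.COLOR_RGB2HSV)
rects(im,p,(hsv[...,2]>140)&(hsv[...,1]<40),.069,1000)
crop(im,220,90,440,300,2.8,'c_w10')
E
python3 goto.py .443 -.371 .32 -.089
```

```text
px [228.  87.] [   0   80  463   15 6779] ctr [714.5  20.4] sz [  9.  310.5] ang 1.9
 px [457. 144.] [ 446   97   24   96 1341] ctr [ 680.  -137.4] sz [66.6  9.9] ang 1.9
 px [327. 203.] [ 284  144   85  128 9399] ctr [629.  -47.2] sz [99.1 59.6] ang 1.9
 px [328. 299.] [ 246  294  163   11 1576] ctr [554.5 -50.2] sz [  9.2 130.5] ang 1.9
at [ 0.6297 -0.0484  0.3378] rpy [ 3.1396 -0.01    0.0324] F [1.6 1.  2.2] w 0.0747 t 32.83
inc dx -1.971 dy 3.164 dz 0.178 rz 0.077
```

View pics/c_w10.png

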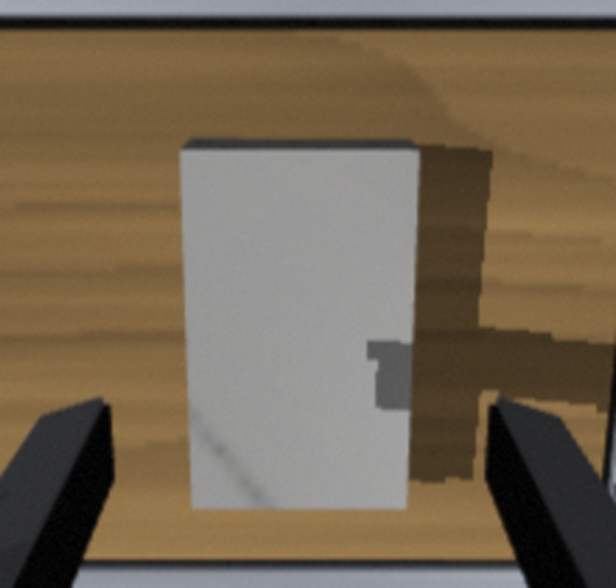

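Emit:
move_arm([
  [[1,-0.2,0.3,0,0,0,0.03],[1,-0.4,0.65,0,0,0,0.06],[1,-0.66,1,0,0,0,0.077]],
])

```text
time: 33.08
tool_pos: [0.5669, -0.1492, 0.3304]
ee_rot: [3.141, -0.001, -0.088]
wrist_force: [-0.0, -0.4, 0.2]
width: 0.0918
```

Emit:
move_arm([
  [[1,-0.25,0.4,0,0,0,0],[1,-0.5,0.8,0,0,0,0],[1,-0.6,1,0,0,0,0]],
])

```text
time: 33.33
tool_pos: [0.4966, -0.2447, 0.3303]
ee_rot: [3.141, 0.001, -0.089]
wrist_force: [0.6, -1.1, -0.1]
width: 0.0942
```

```bash
python3 goto.py .443 -.371 .32 -.089
```

```text
at [ 0.4966 -0.2447  0.3303] rpy [ 3.141e+00  6.000e-04 -8.940e-02] F [ 0.6 -1.1 -0.1] w 0.0942 t 33.33
inc dx -0.421 dy 1.306 dz 0.103 rz -0.000
```

Emit:
move_arm([
  [[1,-0.2,0.4,0,0,0,0],[1,-0.4,0.8,0,0,0,0],[1,-0.4,1,0.2,0,0,0],[1,-0.4,1,0.3,0,0,0],[1,-0.4,1,0.3,0,0,0]],
])

```text
time: 33.75
tool_pos: [0.4485, -0.3397, 0.2971]
ee_rot: [-3.137, 0.005, -0.092]
wrist_force: [0.0, 1.0, 0.4]
width: 0.0943
```

```bash
python3 - <<'E'
from h import *
im,d,p=snap('wrist','w11');hsv=cv2.cvtColor(im,cv2.COLOR_RGB2HSV)
rects(im,p,(hsv[...,2]>140)&(hsv[...,1]<40),.012,1000)
E
python3 goto.py .4433 -.371 .203 -.089
```

```text
px [352.  70.] [ 314    0   87  117 4280] ctr [ 550.7 -368.1] sz [60.4 77.2] ang 84.8
 px [12. 58.] [   0    6   31   88 1134] ctr [ 579.3 -122.2] sz [57.1 12.1] ang 1.9
 px [367. 199.] [ 332  141   79  119 8038] ctr [ 443.2 -371.3] sz [59.7 99.2] ang 85.1
at [ 0.4493 -0.3389  0.2986] rpy [-3.1382  0.0032 -0.0896] F [0.7 0.1 0.2] w 0.0939 t 33.8
inc dx -0.031 dy 0.325 dz 0.956 rz -0.000
```

View pics/w11.png

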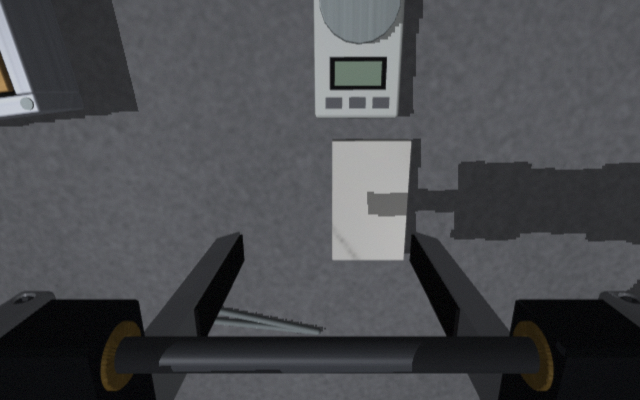

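Emit:
move_arm([
  [[1,-0.03,0.16,0,0,0,0],[1,-0.03,0.32,0.1,0,0,0],[1,-0.03,0.32,0.4,0,0,0],[1,-0.03,0.32,0.65,0,0,0],[1,-0.03,0.32,0.65,0,0,0],[1,-0.03,0.32,0.65,0,0,0]],
])

```text
time: 34.3
tool_pos: [0.4445, -0.3692, 0.235]
ee_rot: [-3.139, 0.002, -0.087]
wrist_force: [0.1, 0.1, 1.1]
width: 0.0937
```

```bash
python3 goto.py .4432 -.3715 .203 -.0855
```

```text
at [ 0.4445 -0.3692  0.235 ] rpy [-3.1393e+00  2.2000e-03 -8.6500e-02] F [0.1 0.1 1.1] w 0.0937 t 34.3
inc dx -0.011 dy 0.024 dz 0.320 rz -0.001
```

Emit:
move_arm([
  [[1,-0.01,0.02,0.1,0,0,0],[1,-0.01,0.02,0.2,0,0,0],[1,-0.01,0.02,0.29,0,0,0],[1,-0.01,0.02,0.3,0,0,0],[1,-0.01,0.02,0.3,0,0,0]],
])

```text
time: 34.72
tool_pos: [0.4427, -0.3723, 0.2051]
ee_rot: [-3.141, 0.001, -0.089]
wrist_force: [-0.9, 0.3, 0.1]
width: 0.094
```

Emit:
move_arm([
  [[0,0,0,0,0,0,0],[0,0,0,0,0,0,0],[0,0,0,0,0,0,0],[0,0,0,0,0,0,0],[0,0,0,0,0,0,0],[0,0,0,0,0,0,0]],
])

```text
time: 35.22
tool_pos: [0.4429, -0.3727, 0.2062]
ee_rot: [3.141, -0.0, -0.089]
wrist_force: [-0.4, 0.6, 0.5]
width: 0.0593
```

```bash
python3 goto.py .6288 -.0484 .30 .0314
```

```text
at [ 0.4429 -0.3727  0.2062] rpy [ 3.1414e+00 -5.0000e-04 -8.8700e-02] F [-0.4  0.6  0.5] w 0.0593 t 35.22
inc dx 1.565 dy -3.395 dz -0.938 rz -0.076
```

Emit:
move_arm([
  [[0,0,0,-0.2,0,0,0],[0,0,0,-0.5,0,0,0],[0,0,0,-0.8,0,0,0],[0,0.2,-0.3,-1,0,0,-0.03],[0,0.4,-0.7,-1,0,0,-0.06],[0,0.5,-1,-1,0,0,-0.076],[0,0.5,-1,-1,0,0,-0.076]],
])

```text
time: 35.8
tool_pos: [0.5035, -0.2725, 0.3061]
ee_rot: [-3.138, -0.002, 0.038]
wrist_force: [-0.0, 0.3, -2.3]
width: 0.0593
```

Emit:
move_arm([
  [[0,0.2,-0.4,0,0,0,0],[0,0.4,-0.8,0,0,0,0],[0,0.5,-1,0,0,0,0]],
])

```text
time: 36.05
tool_pos: [0.5488, -0.1737, 0.3051]
ee_rot: [-3.14, 0.001, 0.031]
wrist_force: [-0.2, 0.0, -1.6]
width: 0.0596
```

```bash
python3 goto.py .6286 -.0483 .30 .0314
```

```text
at [ 0.5488 -0.1737  0.3051] rpy [-3.1398e+00  7.0000e-04  3.1200e-02] F [-0.2  0.  -1.6] w 0.0596 t 36.05
inc dx 0.837 dy -1.228 dz 0.051 rz -0.000
```

Emit:
move_arm([
  [[0,0.3,-0.4,0,0,0,0],[0,0.6,-0.7,0,0,0,0],[0,0.8,-1,0,0,0,0],[0,0.8,-1,0,0,0,0],[0,0.8,-1,0,0,0,0]],
])

```text
time: 36.47
tool_pos: [0.626, -0.0714, 0.3046]
ee_rot: [-3.141, 0.002, 0.035]
wrist_force: [-0.3, -1.1, -2.4]
width: 0.0593
```

```bash
python3 goto.py .6286 -.0483 .285 .0314
```

```text
at [ 0.626  -0.0714  0.3046] rpy [-3.1413e+00  2.0000e-03  3.4800e-02] F [-0.3 -1.1 -2.4] w 0.0593 t 36.47
inc dx 0.034 dy -0.230 dz 0.196 rz 0.002
```

Emit:
move_arm([
  [[0,0.03,-0.15,0,0,0,0.001],[0,0.03,-0.23,0.1,0,0,0.001],[0,0.03,-0.23,0.19,0,0,0.001],[0,0.03,-0.23,0.19,0,0,0.001],[0,0.03,-0.23,0.19,0,0,0.001],[0,0.03,-0.23,0.19,0,0,0.001]],
])

```text
time: 36.97
tool_pos: [0.6272, -0.0515, 0.2864]
ee_rot: [3.141, 0.001, 0.028]
wrist_force: [0.7, -0.1, -1.3]
width: 0.0594
```

```bash
python3 goto.py .6286 -.0483 .2753 .0325;python3 - <<'E'
from h import *
im,d,p=snap('wrist','w12');crop(im,220,120,440,300,3,'c_w12')
E
```

```text
at [ 0.6272 -0.0515  0.2864] rpy [3.1412e+00 9.0000e-04 2.7900e-02] F [ 0.7 -0.1 -1.3] w 0.0594 t 36.97
inc dx 0.015 dy -0.032 dz 0.111 rz -0.003
```

View pics/c_w12.png

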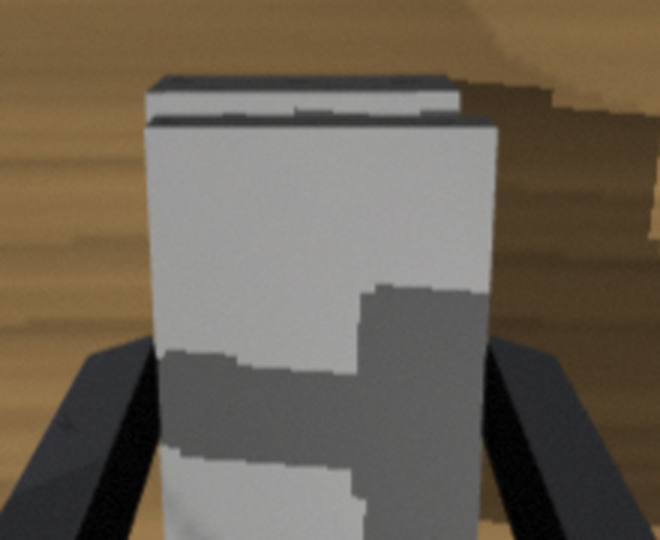

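Emit:
move_arm([
  [[0,0.014,-0.032,0,0,0,-0.002],[0,0.014,-0.032,0.04,0,0,-0.002],[0,0.014,-0.032,0.07,0,0,-0.002],[0,0.014,-0.032,0.07,0,0,-0.002],[0,0.014,-0.032,0.07,0,0,-0.002],[0,0.014,-0.032,0.07,0,0,-0.002]],
])

```text
time: 37.52
tool_pos: [0.6288, -0.0472, 0.2797]
ee_rot: [3.141, 0.0, 0.032]
wrist_force: [0.4, 0.1, -1.7]
width: 0.0594
```

```bash
python3 goto.py .6286 -.0483 .2753 .0325
```

```text
at [ 0.6288 -0.0472  0.2797] rpy [3.1415e+00 2.0000e-04 3.2500e-02] F [ 0.4  0.1 -1.7] w 0.0594 t 37.52
inc dx -0.003 dy 0.011 dz 0.044 rz -0.000
```

Emit:
move_arm([
  [[0,-0.003,0.011,0.01,0,0,0],[0,-0.003,0.011,0.025,0,0,0],[0,-0.003,0.011,0.033,0,0,0],[0,-0.003,0.011,0.033,0,0,0],[0,-0.003,0.011,0.033,0,0,0]],
])

```text
time: 37.93
tool_pos: [0.6286, -0.0483, 0.2765]
ee_rot: [3.142, 0.0, 0.032]
wrist_force: [-0.2, 1.3, -2.3]
width: 0.0596
```

```bash
python3 goto.py .6286 -.0483 .2753 .0325;python3 - <<'E'
from h import *
im,d,p=snap('wrist','w13');crop(im,220,120,440,300,3,'c_w13')
E
```

```text
at [ 0.6286 -0.0483  0.2765] rpy [3.1416e+00 2.0000e-04 3.2400e-02] F [-0.2  1.3 -2.3] w 0.0596 t 37.93
inc dx 0.000 dy -0.000 dz 0.012 rz -0.000
```

View pics/c_w13.png

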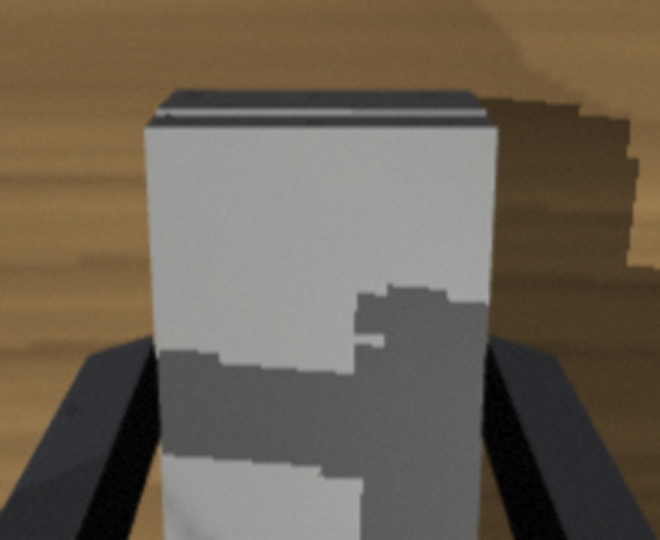

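```bash
python3 - <<'E'
from h import *
im,d,p=load('w13')
g=cv2.cvtColor(im,cv2.COLOR_RGB2GRAY)
print(g[146:170,[300,327,350]].T)
for v in (158,163): print(v,ray(p,327,v,.0822),ray(p,327,v,.069))
im,d,p=load('w10');g=cv2.cvtColor(im,cv2.COLOR_RGB2GRAY)
print(g[136:150,[300,327,350]].T)
for v in (140,143): print(v,ray(p,327,v,.069),ray(p,327,v,.057))
E
```

```text
[[ 99  97  93  85  69  60  57  57  56  64 109 137 105  64  58  65 112 150
  154 154 153 154 155 155]
 [ 97  95  96  86  69  58  57  58  58  66 109 139 107  63  57  63 112 153
  154 157 156 155 158 157]
 [ 95  95  94  85  70  59  56  56  58  61  95 127 104  63  58  64 111 151
  156 158 156 157 156 155]]
158 [ 0.68046022 -0.0459419   0.0822    ] [ 0.67807588 -0.04602494  0.069     ]
163 [ 0.67788567 -0.04602865  0.0822    ] [ 0.67530665 -0.04611825  0.069     ]
[[ 98  96  89  73  57  55  58 104 148 152 152 151 152 151]
 [ 98  96  93  79  57  54  65 110 149 152 153 151 152 152]
 [ 95  92  91  77  57  54  62 108 149 152 152 152 155 152]]
140 [ 0.6813516  -0.04592026  0.069     ] [ 0.67982431 -0.04597627  0.057     ]
143 [ 0.67926167 -0.04599071  0.069     ] [ 0.67763149 -0.04605019  0.057     ]
```

Emit:
move_arm([
  [[0,0.01,0,0,0,0,0],[0,0.01,0,0,0,0,0],[0,0.01,0,0.006,0,0,0],[0,0.01,0,0.006,0,0,0],[0,0.01,0,0.006,0,0,0]],
])

```text
time: 38.4
tool_pos: [0.6296, -0.0483, 0.2759]
ee_rot: [3.142, 0.0, 0.032]
wrist_force: [-0.4, -0.5, -2.3]
width: 0.0594
```

```bash
python3 o.py;python3 - <<'E'
from h import *
im,d,p=snap('wrist','w14');g=cv2.cvtColor(im,cv2.COLOR_RGB2GRAY)
print(g[146:170,[300,327,350]].T)
print(ray(p,327,162,.0817),ray(p,327,163,.0817))
crop(im,220,120,440,300,3,'c_w14')
E
```

```text
[ 0.62958 -0.04826  0.27591] [-0.44 -0.49 -2.34] 38.4
[[100  98  99  97  97  82  64  57  58  55  55  55  56  57  54  59 109 151
  154 155 154 154 155 155]
 [ 99  96  97  96  93  83  63  56  55  55  55  54  56  56  58  64 113 153
  156 157 157 156 156 156]
 [ 95  96  97  96  94  82  64  58  54  58  58  56  57  57  56  63 112 152
  157 156 155 155 155 156]]
[ 0.67944625 -0.04596706  0.0817    ] [ 0.67892974 -0.04598449  0.0817    ]
```

View pics/c_w14.png

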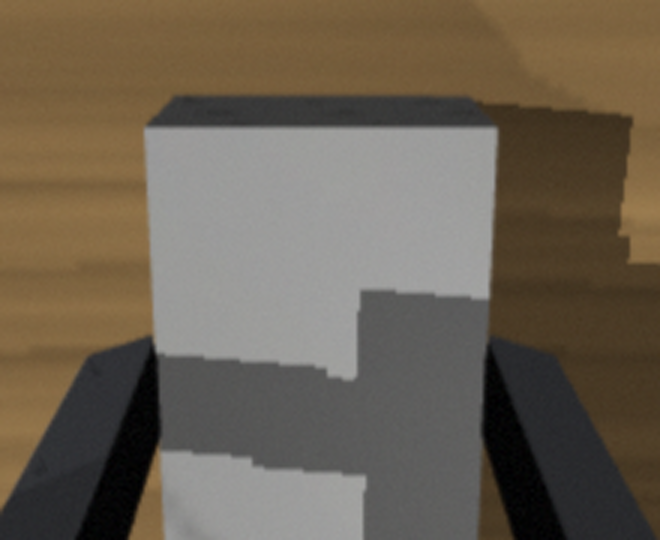

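Flush now. Lower and release.

Emit:
move_arm([
  [[0,0,0,0.006,0,0,0],[0,0,0,0.012,0,0,0],[0,0,0,0.012,0,0,0],[0,0,0,0.012,0,0,0]],
])

```text
time: 38.78
tool_pos: [0.6296, -0.0483, 0.2752]
ee_rot: [3.141, -0.0, 0.032]
wrist_force: [-0.0, -0.3, 0.1]
width: 0.0597
```

```bash
python3 o.py
```

```text
[ 0.62961 -0.0483   0.27516] [-0.01 -0.3   0.11] 38.78
```

Emit:
move_arm([
  [[0.3,0,0,0,0,0,0],[0.8,0,0,0,0,0,0],[0.8,0,0,0,0,0,0],[0.8,0,0,0,0,0,0],[0.8,0,0,-0.2,0,0,0],[0.8,0,0,-0.5,0,0,0],[0.8,0,0,-0.7,0,0,0],[0.8,0,0,-0.7,0,0,0]],
])

```text
time: 39.45
tool_pos: [0.6305, -0.0484, 0.3511]
ee_rot: [3.139, -0.011, 0.032]
wrist_force: [0.8, 1.2, 1.3]
width: 0.0753
```

```bash
python3 - <<'E'
from h import *
im,d,p=snap('wrist','w15');hsv=cv2.cvtColor(im,cv2.COLOR_RGB2HSV)
rects(im,p,(hsv[...,2]>140)&(hsv[...,1]<40),.081,1000)
crop(im,220,90,440,300,2.8,'c_w15')
im,d,p=snap('scene','s15');crop(im,180,110,440,290,3,'c_s15')
im,d,p=snap('side','d15');crop(im,240,100,440,260,4,'c_d15')
E
python3 goto.py .57 -.37 .33 -.09
```

```text
px [224.  94.] [   0   87  453   14 6213] ctr [714.4  25.2] sz [  8.7 314.5] ang 1.9
 px [447. 155.] [ 436  103   23  106 1383] ctr [ 674.7 -134. ] sz [77.1  9.5] ang 1.9
 px [325. 208.] [ 285  148   82  124 9426] ctr [629.6 -47.2] sz [98.8 59.7] ang 2.0
 px [124. 292.] [  49  288  151   10 1424] ctr [555.4 114.5] sz [  8.3 122.3] ang 1.9
 px [327. 292.] [ 248  288  158   10 1541] ctr [560.8 -50.3] sz [  8.3 128.8] ang 1.9
at [ 0.6294 -0.0482  0.3439] rpy [-3.1415e+00  9.0000e-04  3.2400e-02] F [-0.3 -0.5 -0.8] w 0.0749 t 39.6
inc dx -0.698 dy 3.197 dz 0.139 rz 0.078
```

View pics/c_w15.png

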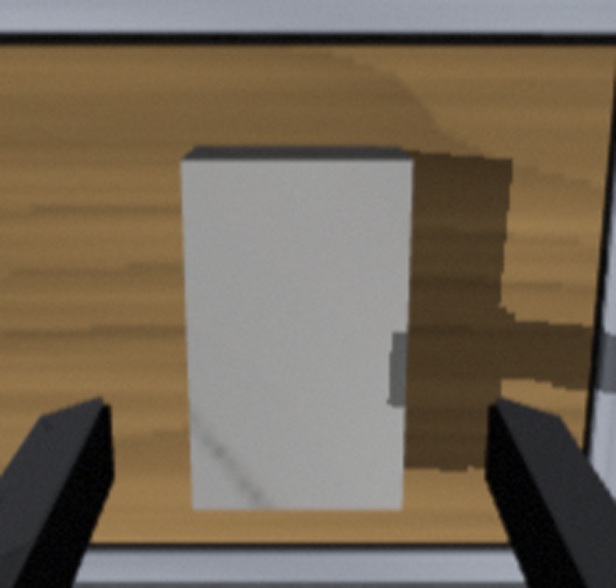

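View pics/c_s15.png

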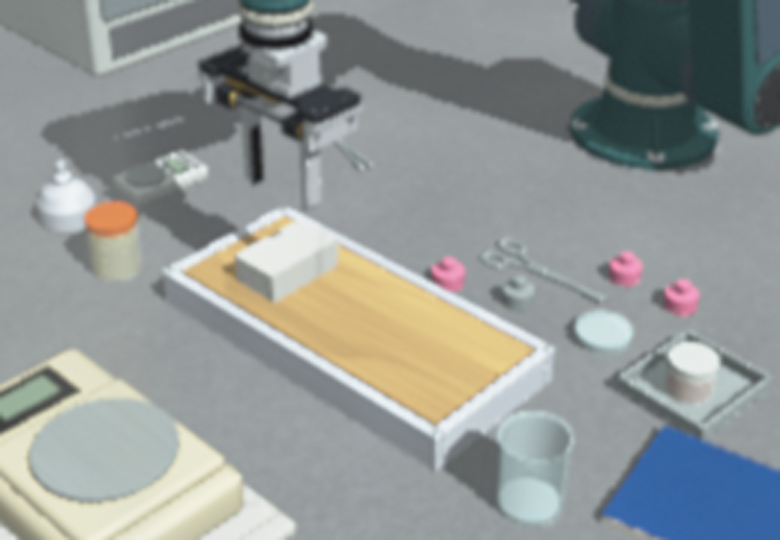

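View pics/c_d15.png

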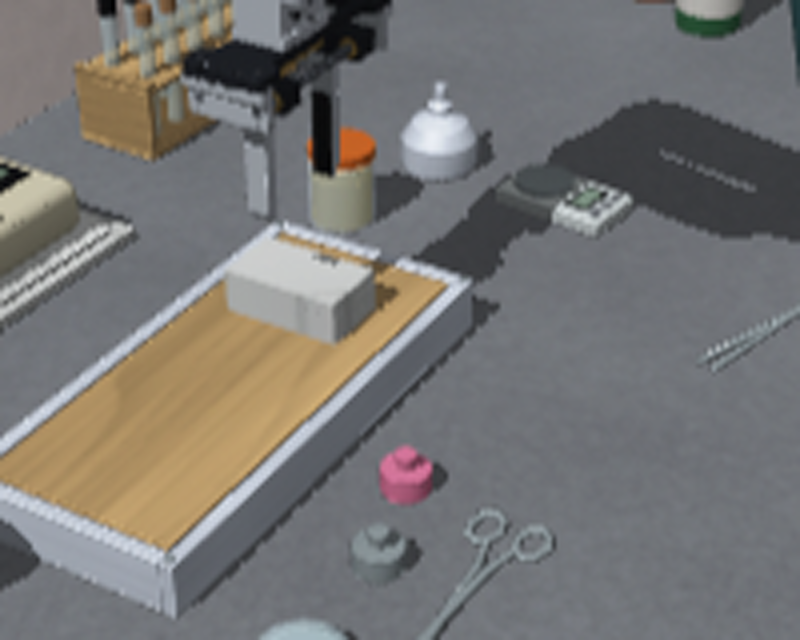

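Emit:
move_arm([
  [[1,-0.1,0.3,0,0,0,0.03],[1,-0.15,0.65,0,0,0,0.06],[1,-0.22,1,0,0,0,0.078]],
])

```text
time: 39.85
tool_pos: [0.6104, -0.1491, 0.342]
ee_rot: [-3.141, 0.004, -0.09]
wrist_force: [-0.1, 0.2, -0.1]
width: 0.0914
```

Emit:
move_arm([
  [[1,-0.1,0.4,0,0,0,0],[1,-0.15,0.8,0,0,0,0],[1,-0.2,1,0,0,0,0]],
])

```text
time: 40.1
tool_pos: [0.5804, -0.2505, 0.3417]
ee_rot: [3.141, 0.005, -0.094]
wrist_force: [-0.1, 0.5, 0.1]
width: 0.0938
```

```bash
python3 goto.py .57 -.37 .31 -.09
```

```text
at [ 0.5804 -0.2505  0.3417] rpy [ 3.1413  0.0046 -0.0936] F [-0.1  0.5  0.1] w 0.0938 t 40.1
inc dx 0.009 dy 1.199 dz 0.317 rz -0.002
```

Emit:
move_arm([
  [[1,0,0.4,0,0,0,0],[1,0,0.8,0.1,0,0,0],[1,0,1,0.2,0,0,0],[1,0,1,0.3,0,0,0],[1,0,1,0.3,0,0,0],[1,0,1,0.3,0,0,0]],
])

```text
time: 40.6
tool_pos: [0.5727, -0.3453, 0.3119]
ee_rot: [-3.138, 0.004, -0.09]
wrist_force: [0.5, -0.7, 0.7]
width: 0.0942
```

```bash
python3 - <<'E'
from h import *
im,d,p=snap('wrist','w16');P=cloud(p,d)
rects(im,p,(P[...,2]>.008)&(P[...,2]<.03)&(d>0)&(np.arange(640)[None]>250)&(np.arange(640)[None]<420)&(np.arange(400)[:,None]<300),.016,1000)
E
python3 goto.py .57 -.37 .203 -.09
```

```text
px [359. 196.] [ 322  135   78  126 9237] ctr [ 566.7 -369.9] sz [ 61.4 108.9] ang 85.0
at [ 0.5731 -0.3449  0.3134] rpy [-3.1396e+00  2.2000e-03 -8.8700e-02] F [0.  0.7 0.6] w 0.0939 t 40.65
inc dx -0.009 dy 0.253 dz 1.104 rz 0.001
```

View pics/w16.png

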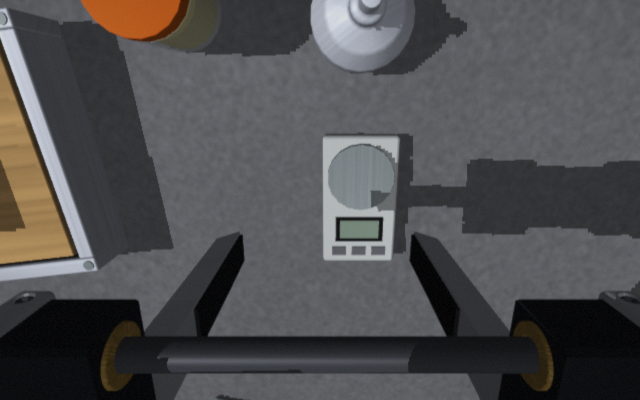

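Emit:
move_arm([
  [[1,-0.04,0.15,0,0,0,0],[1,-0.04,0.26,0.2,0,0,0],[1,-0.04,0.26,0.5,0,0,0],[1,-0.04,0.26,0.75,0,0,0],[1,-0.04,0.26,0.75,0,0,0],[1,-0.04,0.26,0.75,0,0,0]],
])

```text
time: 41.15
tool_pos: [0.5664, -0.3714, 0.2389]
ee_rot: [-3.14, 0.002, -0.089]
wrist_force: [0.4, -0.0, 1.1]
width: 0.0941
```

```bash
python3 goto.py .567 -.3702 .204 -.087
```

```text
at [ 0.5664 -0.3714  0.2389] rpy [-3.1403e+00  2.5000e-03 -8.9200e-02] F [ 0.4 -0.   1.1] w 0.0941 t 41.15
inc dx 0.005 dy -0.012 dz 0.349 rz -0.001
```

Emit:
move_arm([
  [[1,0,-0.01,0.15,0,0,0],[1,0,-0.01,0.28,0,0,0],[1,0,-0.01,0.34,0,0,0],[1,0,-0.01,0.34,0,0,0],[1,0,-0.01,0.34,0,0,0]],
])

```text
time: 41.57
tool_pos: [0.5668, -0.3709, 0.2062]
ee_rot: [3.141, -0.0, -0.09]
wrist_force: [-0.7, -0.1, -1.0]
width: 0.0939
```

Emit:
move_arm([
  [[0,0,0,0,0,0,0],[0,0,0,0,0,0,0],[0,0,0,0,0,0,0],[0,0,0,0,0,0,0],[0,0,0,0,0,0,0],[0,0,0,0,0,0,0]],
])

```text
time: 42.07
tool_pos: [0.5667, -0.371, 0.2061]
ee_rot: [3.141, -0.0, -0.09]
wrist_force: [0.4, -0.4, 1.2]
width: 0.0612
```

```bash
python3 goto.py .6294 -.0483 .33 .0325
```

```text
at [ 0.5667 -0.371   0.2061] rpy [ 3.1411e+00 -4.0000e-04 -9.0200e-02] F [ 0.4 -0.4  1.2] w 0.0612 t 42.07
inc dx 0.334 dy -3.270 dz -1.239 rz -0.078
```

Emit:
move_arm([
  [[0,0,0,-0.2,0,0,0],[0,0,0,-0.5,0,0,0],[0,0,0,-0.8,0,0,0],[0,0.05,-0.3,-1,0,0,-0.03],[0,0.1,-0.7,-1,0,0,-0.06],[0,0.1,-1,-1,0,0,-0.078],[0,0.1,-1,-1,0,0,-0.078]],
])

```text
time: 42.65
tool_pos: [0.5864, -0.2666, 0.3055]
ee_rot: [-3.137, 0.0, 0.039]
wrist_force: [-0.3, -0.8, -3.6]
width: 0.0616
```

Emit:
move_arm([
  [[0,0.05,-0.4,-0.1,0,0,0],[0,0.1,-0.8,-0.2,0,0,0],[0,0.1,-1,-0.2,0,0,0]],
])

```text
time: 42.9
tool_pos: [0.5929, -0.1686, 0.3268]
ee_rot: [-3.139, -0.002, 0.035]
wrist_force: [0.7, 0.0, -3.0]
width: 0.0615
```

```bash
python3 goto.py .6294 -.0483 .32 .0325
```

```text
at [ 0.5929 -0.1686  0.3268] rpy [-3.1395e+00 -1.9000e-03  3.4600e-02] F [ 0.7  0.  -3. ] w 0.0615 t 42.9
inc dx 0.406 dy -1.190 dz 0.068 rz 0.001
```

Emit:
move_arm([
  [[0,0.15,-0.4,0,0,0,0],[0,0.3,-0.8,0,0,0,0],[0,0.37,-1,0,0,0,0],[0,0.37,-1,0,0,0,0],[0,0.37,-1,0.1,0,0,0],[0,0.37,-1,0.1,0,0,0],[0,0.37,-1,0.1,0,0,0]],
])

```text
time: 43.48
tool_pos: [0.6255, -0.072, 0.3135]
ee_rot: [-3.141, 0.004, 0.031]
wrist_force: [0.2, 0.1, -2.7]
width: 0.0617
```

```bash
python3 goto.py .6294 -.0483 .295 .0325
```

```text
at [ 0.6255 -0.072   0.3135] rpy [-3.1414  0.0042  0.0307] F [ 0.2  0.1 -2.7] w 0.0617 t 43.48
inc dx 0.046 dy -0.235 dz 0.185 rz -0.001
```

Emit:
move_arm([
  [[0,0.045,-0.22,0,0,0,-0.001],[0,0.045,-0.22,0.05,0,0,-0.001],[0,0.045,-0.22,0.14,0,0,-0.001],[0,0.045,-0.22,0.14,0,0,-0.001],[0,0.045,-0.22,0.14,0,0,-0.001],[0,0.045,-0.22,0.14,0,0,-0.001]],
])

```text
time: 43.98
tool_pos: [0.6297, -0.0496, 0.3014]
ee_rot: [3.141, 0.001, 0.033]
wrist_force: [-0.5, 0.1, -2.9]
width: 0.0615
```

```bash
python3 goto.py .6294 -.0483 .2872 .0325
```

```text
at [ 0.6297 -0.0496  0.3014] rpy [3.1413e+00 8.0000e-04 3.2700e-02] F [-0.5  0.1 -2.9] w 0.0615 t 43.98
inc dx -0.003 dy -0.013 dz 0.142 rz 0.000
```

Emit:
move_arm([
  [[0,0,-0.01,0.05,0,0,0],[0,0,-0.01,0.1,0,0,0],[0,0,-0.01,0.12,0,0,0],[0,0,-0.01,0.12,0,0,0],[0,0,-0.01,0.12,0,0,0],[0,0,-0.01,0.12,0,0,0]],
])

```text
time: 44.48
tool_pos: [0.6299, -0.0476, 0.2899]
ee_rot: [3.141, -0.0, 0.034]
wrist_force: [0.0, 0.1, -2.8]
width: 0.0619
```

```bash
python3 goto.py .6294 -.0483 .2872 .0325;python3 - <<'E'
from h import *
im,d,p=snap('wrist','w17');crop(im,220,100,440,300,3,'c_w17')
for X in [(.05,.03),(.05,-.03),(-.05,.03),(-.05,-.03),(0.055,.031),(.055,-.031)]:
    pass
E
```

```text
at [ 0.6299 -0.0476  0.2899] rpy [ 3.1414e+00 -2.0000e-04  3.4100e-02] F [ 0.   0.1 -2.8] w 0.0619 t 44.48
inc dx -0.006 dy 0.007 dz 0.027 rz 0.001
```

View pics/c_w17.png

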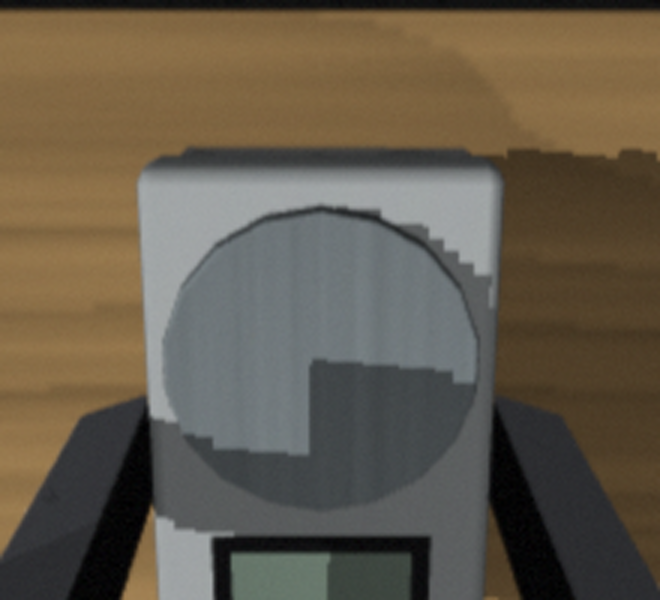

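```bash
python3 - <<'E'
from h import *
im,d,p=load('w17');g=cv2.cvtColor(im,cv2.COLOR_RGB2GRAY)
print(g[146:165,[300,327,350]].T)
for v in(155,157,159): print(v,ray(p,327,v,.0985))
hsv=cv2.cvtColor(im,cv2.COLOR_RGB2HSV)
rects(im,p,(g>75)&(hsv[...,0]>40)&(np.arange(640)[None]>262)&(np.arange(640)[None]<392)&(np.arange(400)[:,None]<330)&(np.arange(400)[:,None]>140),.0997,1000)
crop(im,220,240,440,400,3,'c_w17b')
E
```

```text
[[103 103  93  75  64  59  57  59  65  78 100 117 131 142 150 159 163 164
  163]
 [103 102  93  74  60  55  54  59  63  78 102 119 132 140 149 158 165 164
  162]
 [102 101  97  78  57  51  52  58  61  77 102 119 132 140 149 159 163 165
  162]]
155 [ 0.68395958 -0.0450769   0.0985    ]
157 [ 0.68295416 -0.04511246  0.0985    ]
159 [ 0.68194543 -0.04514815  0.0985    ]
 px [324. 228.] [  263   155   129   175 14147] ctr [633.6 -46.8] sz [101.3  73.9] ang 2.0
```

View pics/c_w17b.png

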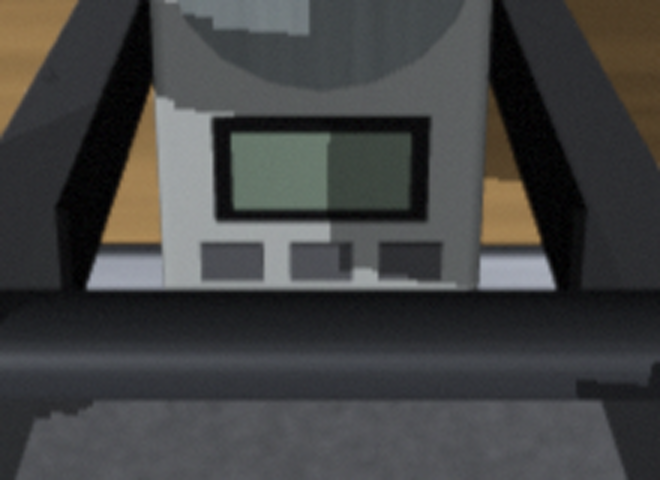

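```bash
python3 - <<'E'
from h import *
im,d,p=load('w17')
print(ray(p,327,219.3,.1057), ray(p,327,169,.1057),ray(p,327,270,.1057))
im,d,p=load('w16')
print(ray(p,361,177,.022))
E
```

```text
[ 0.65254757 -0.04618565  0.1057    ] [ 0.67838316 -0.04527174  0.1057    ] [ 0.62411509 -0.04719142  0.1057    ]
[ 0.5884427  -0.37228701  0.022     ]
```

Emit:
move_arm([
  [[0,-0.003,0.006,0,0,0,0.001],[0,-0.003,0.006,0.01,0,0,0.001],[0,-0.003,0.006,0.02,0,0,0.001],[0,-0.003,0.006,0.024,0,0,0.001],[0,-0.003,0.006,0.024,0,0,0.001]],
])

```text
time: 44.95
tool_pos: [0.6296, -0.0482, 0.2872]
ee_rot: [3.142, 0.0, 0.032]
wrist_force: [-0.1, -0.9, -2.7]
width: 0.0619
```

```bash
python3 goto.py .6296 -.0483 .2872 .0325
```

```text
at [ 0.6296 -0.0482  0.2872] rpy [3.1415e+00 3.0000e-04 3.2400e-02] F [-0.1 -0.9 -2.7] w 0.0619 t 44.95
inc dx 0.000 dy 0.001 dz -0.000 rz -0.000
```

Emit:
move_arm([
  [[0,0,0,0.005,0,0,0],[0,0,0,0.01,0,0,0],[0,0,0,0.01,0,0,0],[0,0,0,0.01,0,0,0]],
])

```text
time: 45.28
tool_pos: [0.6296, -0.0482, 0.2871]
ee_rot: [3.141, -0.0, 0.032]
wrist_force: [-2.0, 0.5, 0.4]
width: 0.062
```

```bash
python3 o.py
```

```text
[ 0.62956 -0.04824  0.28706] [-2.04  0.45  0.38] 45.28
```

Emit:
move_arm([
  [[0.3,0,0,0,0,0,0],[0.8,0,0,0,0,0,0],[0.8,0,0,0,0,0,0],[0.8,0,0,0,0,0,0],[0.8,0,0,-0.2,0,0,0],[0.8,0,0,-0.5,0,0,0],[0.8,0,0,-0.7,0,0,0],[0.8,0,0,-0.7,0,0,0]],
])

```text
time: 45.95
tool_pos: [0.6305, -0.0483, 0.3628]
ee_rot: [3.139, -0.011, 0.032]
wrist_force: [0.2, 0.5, 2.1]
width: 0.0751
```

```bash
python3 - <<'E'
from h import *
im,d,p=snap('wrist','w18');P=cloud(p,d);z=P[...,2]
m=(np.arange(640)[None]>240)&(np.arange(640)[None]<420)&(np.arange(400)[:,None]<300)&(d>0)
rects(im,p,m&(z>.087)&(z<.115),.097,1000)
rects(im,p,m&(z>.1005)&(z<.112),.103,1000)
im,d,p=snap('side','d18');crop(im,240,100,440,260,4,'c_d18')
E
python3 goto.py .4446 .136 .33 .0325
```

```text
px [326. 210.] [  283   141    86   140 11311] ctr [629.7 -47.2] sz [109.9  61.3] ang 2.0
 px [325. 188.] [ 289  152   74   73 4192] ctr [651.  -46.5] sz [53.4 52.7] ang 1.9
at [ 0.6298 -0.0482  0.3573] rpy [ 3.141e+00 -2.700e-03  3.240e-02] F [-0.   0.3 -0.1] w 0.0754 t 46.05
inc dx -1.791 dy -1.901 dz 0.273 rz -0.000
```

View pics/w18.png

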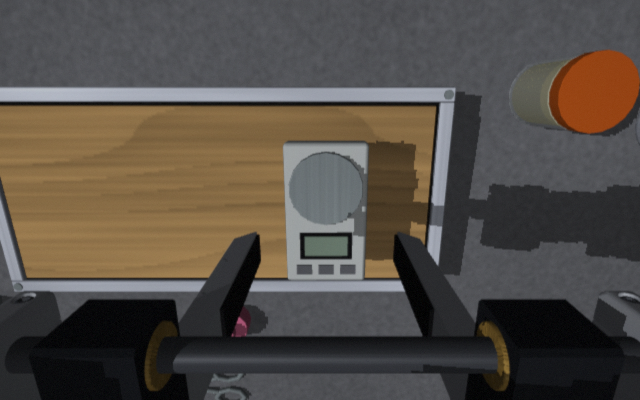

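View pics/c_d18.png

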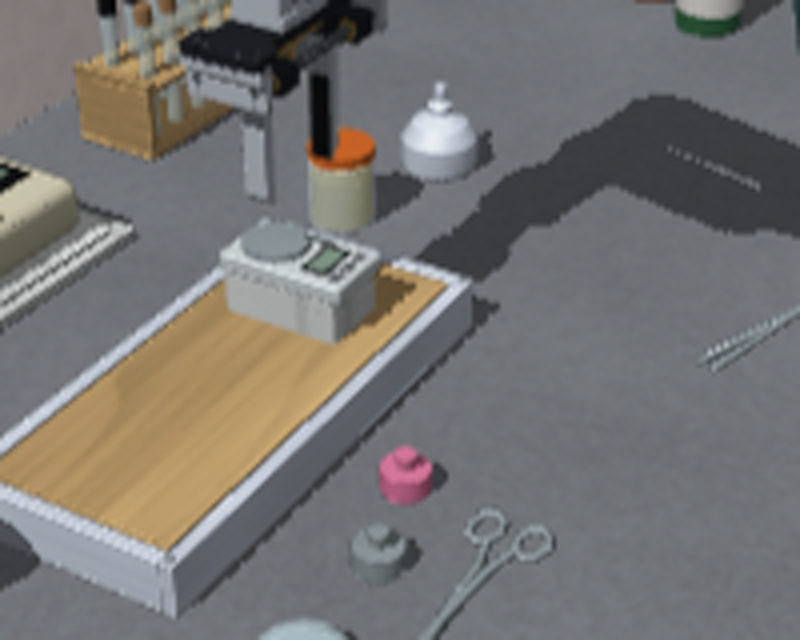

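Emit:
move_arm([
  [[0.8,-0.3,-0.2,0,0,0,0],[0.7,-0.6,-0.6,0,0,0,0],[0.65,-1,-1,0,0,0,0]],
])

```text
time: 46.3
tool_pos: [0.5422, 0.0327, 0.3529]
ee_rot: [-3.141, 0.005, 0.03]
wrist_force: [-0.1, 0.8, 0.4]
width: 0.0651
```

Emit:
move_arm([
  [[0.65,-0.3,-0.4,0.2,0,0,0],[0.65,-0.6,-0.7,0.4,0,0,0],[0.65,-0.72,-0.9,0.5,0,0,0],[0.65,-0.72,-0.9,0.5,0,0,0],[0.65,-0.72,-0.9,0.5,0,0,0],[0.65,-0.72,-0.9,0.5,0,0,0]],
])

```text
time: 46.8
tool_pos: [0.4682, 0.1198, 0.3055]
ee_rot: [3.141, 0.001, 0.033]
wrist_force: [0.5, -0.2, 0.7]
width: 0.0609
```

```bash
python3 - <<'E'
from h import *
im,d,p=snap('wrist','w19');P=cloud(p,d);z=P[...,2]
m=(d>0)&(z>.012)&(z<.036)&(P[...,0]>.38)&(P[...,0]<.53)&(P[...,1]>.0)&(P[...,1]<.2)
rects(im,p,m,.02,200)
rects(im,p,m&(z>.0265),.033,40)
E
python3 goto.py .4446 .136 .215 .0325
```

```text
px [411. 202.] [ 387  179   48   47 1742] ctr [469.9  52.8] sz [39.1 37.3] ang 27.2
 px [309. 233.] [ 286  211   46   45 1602] ctr [440.3 134.4] sz [39.1 37.1] ang 7.6
 px [414. 207.] [404 197  21  21 351] ctr [470.1  53.5] sz [16.4 15.4] ang 5.6
 px [308. 240.] [298 230  20  20 314] ctr [440.3 134.7] sz [16.3 15. ] ang 1.5
at [0.4689 0.1194 0.3063] rpy [ 3.141e+00 -5.000e-04  3.170e-02] F [ 0.4 -0.7  0.3] w 0.0611 t 46.85
inc dx -0.238 dy -0.173 dz 0.913 rz -0.000
```

View pics/w19.png

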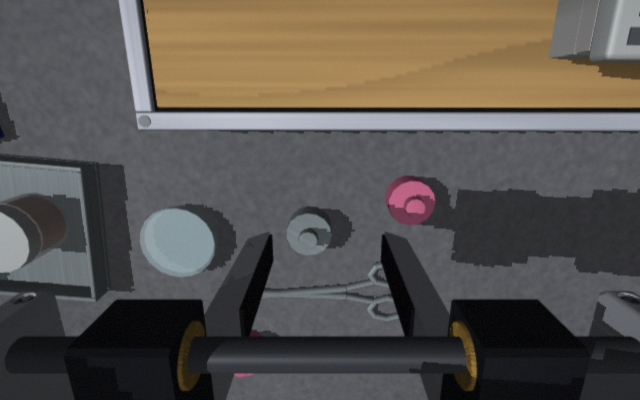

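Emit:
move_arm([
  [[0.65,-0.28,-0.15,0,0,0,0],[0.65,-0.28,-0.15,0.2,0,0,0],[0.65,-0.28,-0.15,0.5,0,0,0],[0.65,-0.28,-0.15,0.65,0,0,0],[0.65,-0.28,-0.15,0.65,0,0,0],[0.65,-0.28,-0.15,0.65,0,0,0]],
])

```text
time: 47.35
tool_pos: [0.4406, 0.1331, 0.2413]
ee_rot: [3.141, 0.001, 0.03]
wrist_force: [-0.0, 0.5, 0.0]
width: 0.0611
```

```bash
python3 goto.py .4403 .1337 .206 .0325
```

```text
at [0.4406 0.1331 0.2413] rpy [3.1412e+00 7.0000e-04 3.0400e-02] F [-0.   0.5  0. ] w 0.0611 t 47.35
inc dx -0.003 dy -0.006 dz 0.353 rz -0.001
```

Emit:
move_arm([
  [[0.65,0,-0.005,0.15,0,0,0],[0.65,0,-0.005,0.28,0,0,0],[0.65,0,-0.005,0.34,0,0,0],[0.65,0,-0.005,0.34,0,0,0],[0.65,0,-0.005,0.34,0,0,0]],
])

```text
time: 47.77
tool_pos: [0.4405, 0.1343, 0.2085]
ee_rot: [-3.141, -0.002, 0.032]
wrist_force: [0.3, 0.4, -0.0]
width: 0.0613
```

Emit:
move_arm([
  [[0,0,0,0,0,0,0],[0,0,0,0,0,0,0],[0,0,0,0,0,0,0],[0,0,0,0,0,0,0],[0,0,0,0,0,0,0]],
])

```text
time: 48.18
tool_pos: [0.4399, 0.1344, 0.208]
ee_rot: [3.141, -0.001, 0.033]
wrist_force: [-0.2, -1.5, 2.2]
width: 0.0374
```

```bash
python3 goto.py .6516 -.0475 .33 .0325;python3 - <<'E'
from h import *
im,d,p=snap('side','d20');crop(im,260,170,420,290,4,'c_d20')
E
```

```text
at [0.4399 0.1344 0.208 ] rpy [ 3.1409e+00 -1.2000e-03  3.2500e-02] F [-0.2 -1.5  2.2] w 0.0374 t 48.18
inc dx 2.056 dy 1.887 dz -1.220 rz 0.000
```

View pics/c_d20.png

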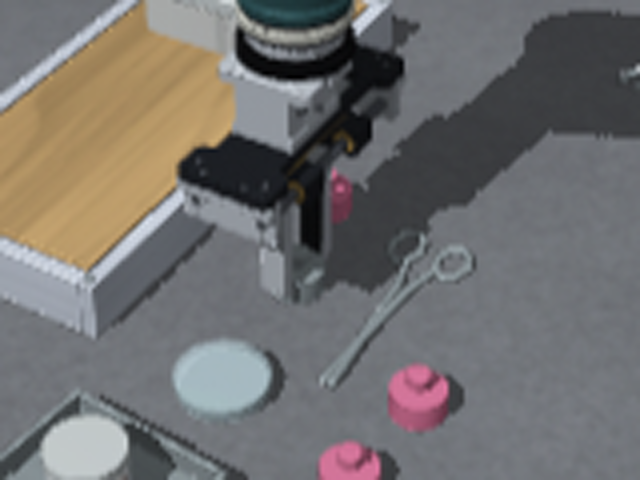

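Emit:
move_arm([
  [[0,0,0,-0.2,0,0,0],[0,0,0,-0.5,0,0,0],[0,0,0,-0.8,0,0,0],[0,0.2,0.1,-1,0,0,0],[0,0.5,0.4,-1,0,0,0],[0,0.8,0.8,-1,0,0,0],[0,0.8,0.8,-1,0,0,0]],
])

```text
time: 48.82
tool_pos: [0.5248, 0.0537, 0.3074]
ee_rot: [3.139, -0.003, 0.029]
wrist_force: [-0.7, 0.7, -1.6]
width: 0.0371
```

Emit:
move_arm([
  [[0,0.2,0.1,-0.3,0,0,0],[0,0.5,0.3,-0.4,0,0,0],[0,0.8,0.5,-0.4,0,0,0],[0,0.8,0.5,-0.4,0,0,0]],
])

```text
time: 49.15
tool_pos: [0.6075, 0.0066, 0.3456]
ee_rot: [3.14, -0.001, 0.029]
wrist_force: [-1.6, 0.0, -2.6]
width: 0.0374
```

```bash
python3 goto.py .6513 -.0475 .345 .0325
```

```text
at [0.6075 0.0066 0.3456] rpy [ 3.1396e+00 -1.2000e-03  2.8500e-02] F [-1.6  0.  -2.6] w 0.0374 t 49.15
inc dx 0.423 dy 0.553 dz 0.006 rz -0.003
```

Emit:
move_arm([
  [[0,0.2,0.3,0,0,0,0],[0,0.38,0.5,0,0,0,0],[0,0.4,0.55,0,0,0,0],[0,0.4,0.55,0,0,0,0],[0,0.4,0.55,0,0,0,0],[0,0.4,0.55,0,0,0,0]],
])

```text
time: 49.65
tool_pos: [0.6449, -0.0428, 0.3469]
ee_rot: [-3.141, 0.001, 0.033]
wrist_force: [0.1, -0.5, -1.4]
width: 0.037
```

```bash
python3 goto.py .6513 -.0475 .3111 .0325
```

```text
at [ 0.6449 -0.0428  0.3469] rpy [-3.1407e+00  1.4000e-03  3.3300e-02] F [ 0.1 -0.5 -1.4] w 0.037 t 49.65
inc dx 0.063 dy 0.049 dz 0.358 rz 0.001
```

Emit:
move_arm([
  [[0,0.05,0.04,0,0,0,0],[0,0.05,0.04,0.1,0,0,0],[0,0.05,0.04,0.2,0,0,0],[0,0.05,0.04,0.28,0,0,0],[0,0.05,0.04,0.28,0,0,0],[0,0.05,0.04,0.28,0,0,0],[0,0.05,0.04,0.28,0,0,0]],
])

```text
time: 50.23
tool_pos: [0.6507, -0.0476, 0.3192]
ee_rot: [-3.142, 0.0, 0.032]
wrist_force: [0.6, -0.6, -1.9]
width: 0.0371
```

```bash
python3 goto.py .6513 -.0475 .3111 .0325;python3 - <<'E'
from h import *
im,d,p=snap('wrist','w21');crop(im,220,100,440,300,3,'c_w21')
E
```

```text
at [ 0.6507 -0.0476  0.3192] rpy [-3.1416e+00  3.0000e-04  3.2500e-02] F [ 0.6 -0.6 -1.9] w 0.0371 t 50.23
inc dx 0.006 dy -0.001 dz 0.081 rz -0.000
```

View pics/c_w21.png

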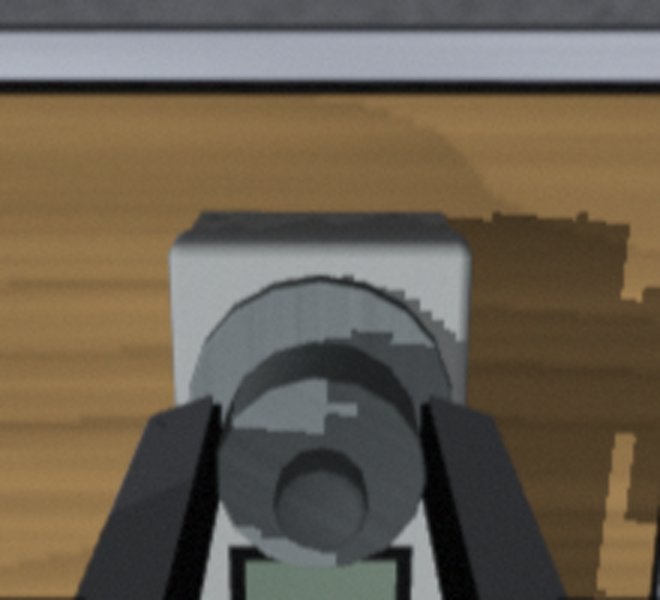

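Weight is over the pan, upright and centred across. Lower to contact.

Emit:
move_arm([
  [[0,0.006,0,0.02,0,0,0],[0,0.006,0,0.05,0,0,0],[0,0.006,0,0.07,0,0,0],[0,0.006,0,0.07,0,0,0],[0,0.006,0,0.07,0,0,0],[0,0.006,0,0.07,0,0,0]],
])

```text
time: 50.78
tool_pos: [0.6513, -0.0477, 0.3124]
ee_rot: [3.142, -0.0, 0.032]
wrist_force: [-0.3, 1.4, -2.6]
width: 0.037
```

```bash
python3 goto.py .6513 -.0475 .3111 .0325;python3 - <<'E'
from h import *
im,d,p=snap('wrist','w22');crop(im,220,100,440,300,3,'c_w22')
E
```

```text
at [ 0.6513 -0.0477  0.3124] rpy [ 3.1415 -0.      0.0323] F [-0.3  1.4 -2.6] w 0.037 t 50.78
inc dx 0.000 dy -0.002 dz 0.013 rz -0.000
```

View pics/c_w22.png

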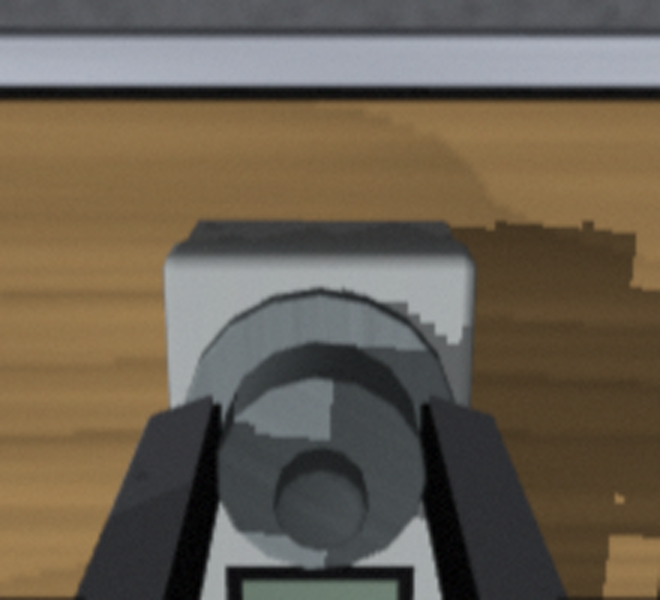

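```bash
python3 - <<'E'
from h import *
im,d,p=load('w22')
print(ray(p,327,197,.1031),ray(p,327,214.2,.1045),ray(p,327,225.5,.1245))
E
```

```text
[ 0.67808629 -0.04620077  0.1031    ] [ 0.66820144 -0.04653344  0.1045    ] [ 0.66907124 -0.04649896  0.1245    ]
```

Emit:
move_arm([
  [[0,0,0,0.008,0,0,0],[0,0,0,0.015,0,0,0],[0,0,0,0.015,0,0,0],[0,0,0,0.015,0,0,0]],
])

```text
time: 51.17
tool_pos: [0.6513, -0.0477, 0.3111]
ee_rot: [3.141, -0.0, 0.032]
wrist_force: [0.4, 0.2, -1.5]
width: 0.037
```

```bash
python3 o.py
```

```text
[ 0.65132 -0.04774  0.31108] [ 0.44  0.19 -1.5 ] 51.17
```

Emit:
move_arm([
  [[0,0.01,0,-0.01,0,0,0],[0,0.01,0,-0.01,0,0,0],[0,0.01,0,0,0,0,0],[0,0.01,0,0.006,0,0,0],[0,0.01,0,0.008,0,0,0],[0,0.01,0,0.008,0,0,0]],
])

```text
time: 51.67
tool_pos: [0.6523, -0.0477, 0.311]
ee_rot: [3.141, -0.001, 0.032]
wrist_force: [-1.6, -0.0, 3.1]
width: 0.0372
```

```bash
python3 o.py
```

```text
[ 0.6523 -0.0477  0.311 ] [-1.6  -0.03  3.08] 51.67
```

In contact; release gently (slightly relieved), then lift.

Emit:
move_arm([
  [[0,0,0,-0.006,0,0,0],[0.3,0,0,-0.006,0,0,0],[0.6,0,0,-0.006,0,0,0],[0.6,0,0,-0.006,0,0,0],[0.6,0,0,-0.006,0,0,0],[0.6,0,0,-0.2,0,0,0],[0.6,0,0,-0.5,0,0,0],[0.6,0,0,-0.8,0,0,0]],
])

```text
time: 52.33
tool_pos: [0.6521, -0.0476, 0.3889]
ee_rot: [-3.141, 0.004, 0.032]
wrist_force: [0.4, 0.4, -0.3]
width: 0.0564
```

Emit:
move_arm([
  [[0.6,-0.3,0,-0.2,0,0,0],[0.6,-0.6,0,-0.4,0,0,0],[0.6,-0.8,0,-0.4,0,0,0],[0.6,-0.8,0,-0.4,0,0,0],[0.6,-0.8,0,-0.4,0,0,0],[0.6,-0.8,0,-0.4,0,0,0]],
])

```text
time: 52.83
tool_pos: [0.5728, -0.0502, 0.4292]
ee_rot: [-3.141, 0.001, 0.032]
wrist_force: [-0.2, 0.2, 0.2]
width: 0.0563
```

```bash
python3 - <<'E'
from h import *
im,d,p=snap('wrist','w23');P=cloud(p,d);z=P[...,2]
m=(d>0)&(P[...,0]>.55)&(P[...,0]<.71)&(P[...,1]>-.12)&(P[...,1]<.02)
rects(im,p,m&(z>.087)&(z<.105),.098,1000)
rects(im,p,m&(z>.115)&(z<.1265),.123,300)
rects(im,p,m&(z>.1275),.136,50)
c=[(P[...,1]>a)&(P[...,1]<a+.02)&(P[...,0]>.56)&(P[...,0]<.69)&(d>0)&(z<.06)&(z>.03) for a in (-.13,-.11,.0,.04,.08,.12,.16,.20)]
print([np.median(z[k]).round(4) if k.sum()>20 else None for k in c])
crop(im,180,0,500,250,2.4,'c_w23')
im,d,p=snap('scene','s23');crop(im,180,110,440,290,3,'c_s23')
im,d,p=snap('side','d23');crop(im,230,100,430,260,4,'c_d23')
E
python3 o.py
```

```text
px [326. 127.] [ 290   60   73  126 6875] ctr [628.6 -47.1] sz [108.3  61.2] ang 2.0
 px [327.  99.] [ 304   75   47   49 1456] ctr [651.3 -46.9] sz [36.8 36.7] ang 1.9
 px [327. 100.] [317  90  20  21 337] ctr [651.1 -46.5] sz [14.6 14.5] ang 1.9
 px [329. 343.] [   23   232   617   168 46511] ctr [454.2 -57.5] sz [178.7 593.9] ang 2.0
[np.float64(0.0453), np.float64(0.0454), np.float64(0.0453), np.float64(0.0453), np.float64(0.0454), np.float64(0.0453), np.float64(0.0454), np.float64(0.0453)]
[ 0.57322 -0.05028  0.42856] [0.06 0.11 0.03] 52.98
```

View pics/c_w23.png

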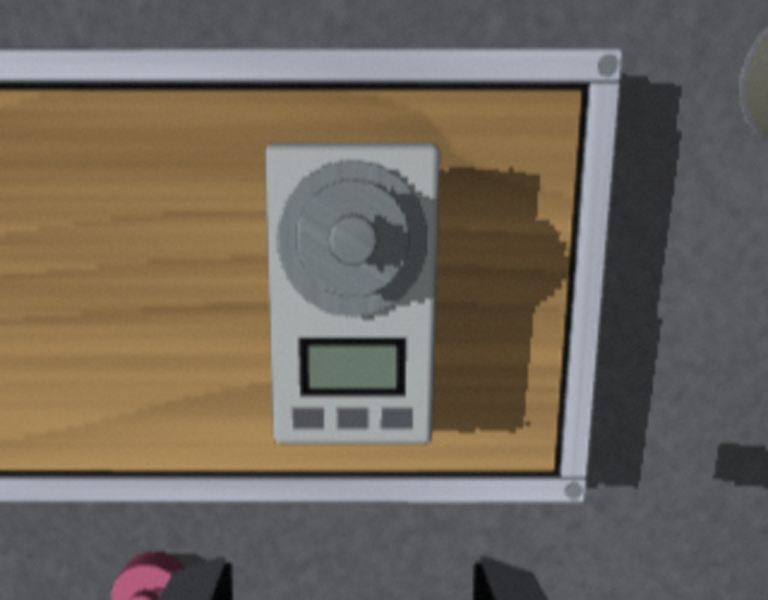

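View pics/c_s23.png

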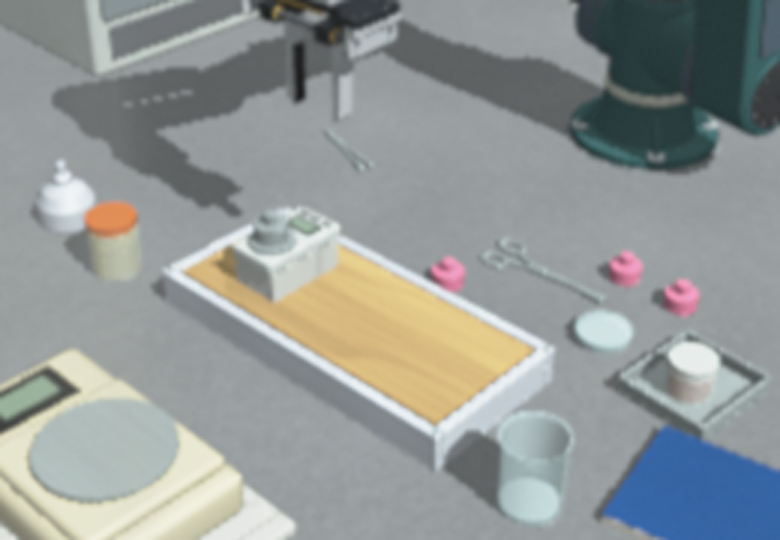

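View pics/c_d23.png

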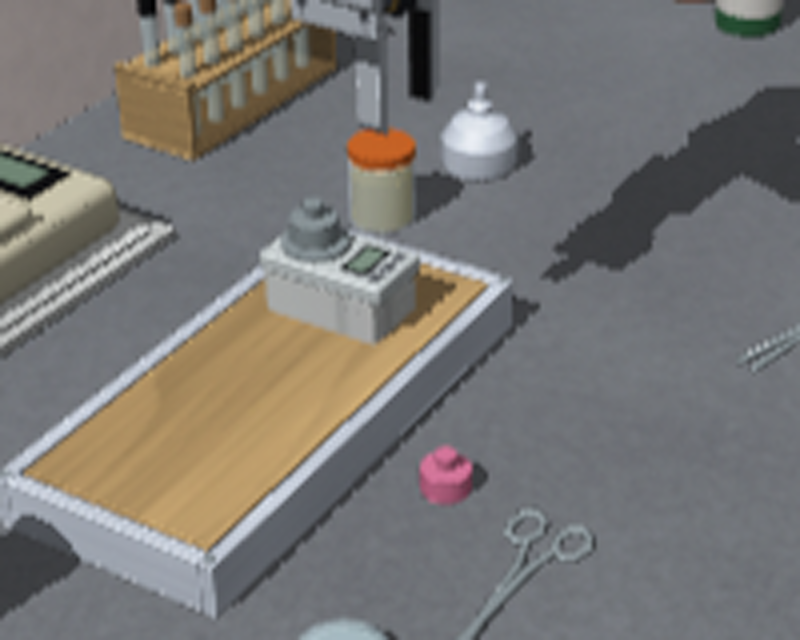

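```bash
python3 - <<'E'
from bench import robot
print(robot.close_job())
E
```

```text
the job is handed in; nothing more can be done
None
```

The job is done as asked and handed in at about 53 s. The balance stands on the marble pile over the bearer, with the check weight on its pan.

- **Jar:** it went into the steel tray first and was still standing there in the last pictures.
- **Bearer:** presses of about 2 to 14 N along the cover put it at about y = −0.049 m, roughly 98 mm right of the cover's middle. A firm press of about 22 N there moved the fingertip only about 0.2 mm.
- **Pile:** only three slabs were present. They are stacked with their long sides across the cover. The measured tops agree within about 0.7 mm along x, 0.1 mm along y and 0.2° in turn.
- **Balance and weight:** in the last wrist picture the balance is within about 1 mm of the pile centre. The weight measured less than 0.5 mm from the pan centre measured before it was set down. I did not refit the pan with the weight on it.
- **Cover level:** its depth readings are uniform, 45.3 to 45.4 mm from end to end.
- **Other things:** I never touched or gripped the bystanders or the pink weights, and those in the last pictures look undisturbed.

**Mismatch:** presses right of the bearer gave much less than the stated rule predicts, about 0.5 mm instead of about 2 mm at 10 N. I relied on the left-side presses, which fit the rule well (K about 16.6 N m), and on the firm press. The level cover at the end agrees with that choice.

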